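Close a small casting mould on its dowels and hold it pressed

ROBOT

A 7-joint arm with a two-finger parallel gripper is mounted at the origin on a cart in front of the work surface, level with it; the furniture and walls round the work are solid. World frame = base frame: x ahead of the robot, y to its left, z up, the work surface at z = 0. Lengths are in mm, angles in rad, forces in N, time in s.
With the tool pointing down it reaches from about 350 to 900 mm from the base axis. Payload 8.1 kg.
Tool frame: the origin (TCP) lies midway between the tips of the shut fingers; the grasp point (between the pads) lies grasp_offset behind it (grasp_offset is the distance from the TCP to the grasp point, in mm); x points along the fingers, y is the direction in which the jaws open and shut, and the axes are right-handed (so a half turn about x gives the same grasp; the last joint's range is limited). The gripper opens to 85 mm and grips with 20 to 120 N. Pads are 22 mm wide; open, the fingers measure 114 mm over their backs; the gripper's body (76 mm by 85 mm) begins 54 mm behind the grasp point. The pads swing forward as they close: fully open they stand 13 mm farther back than shut.
Start: joints at [1.215, 0.434, 0.025, 1.573, -0.012, 1.134, -0.075], TCP at [156.298, -605.155, 231.323] pointing down, gripper open.
Joint ranges: [-2.62, 2.62], [-0.44, 2.09], [-1.27, 1.32], [0.08, 2.57], [-1.32, 4.46], [0.12, 2], [-2.74, 2.74]. Speed limits (rad/s): [2.22, 2.22, 3.01, 3.01, 3.14, 3.14, 3.14].

INTERFACE

Orientations are given as [roll, pitch, yaw] about the fixed x, y, z axes, in that order (R = Rz(yaw) Ry(pitch) Rx(roll)).
In Python, from cell import * gives the robot as it stands.
- The arm moves only by the tool send_rows, never from a script. Its argument "rows" is a list of rows, each a list of 5 numbers: the shift along the tool's x, y, z in cm, then the turn about the tool's x in degrees, then the gripper command: -1 is shut, 1 is fully open, values between are in proportion. A call has 1 to 20 rows; each row shifts and turns the pose as measured when the row begins, along the tool's axes as they then stand; what a row does not reach is not made up. A row lasts 1/8 s, in which the tool goes at most 62.5 mm and 10.7 degrees, less where a joint would pass 70% of its speed; a pose out of reach is approached as far as the arm can. A call with a gripper value outside its range is refused whole. The fingers move at their own pace and stop on an object; the grip force is fixed at half the most. Time passes only in rows, so rows that do not move let the fingers close. It gives the time, the measured TCP pose, the force and the opening at its end, in the units of the state.
- read_state(): the state, without advancing time (a new reading comes with each control period).
- get_image(name): name is "scene" or "top" or "wrist"; returns (picture, depth): 384x512x3 uint8, red, green, blue; 384x512 float32, mm along the optical axis (not along the pixel's ray), 0 where there is no reading.
- camera_model(name): a dict with "K" (3x3 intrinsics, pixels), "rvec" (rotation vector, rad) and "tvec" (3), from world to camera coordinates, as OpenCV has them; the wrist camera has in their place "hand_eye" (4x4, takes a point from camera to tool coordinates, whose origin is the TCP and whose axes are the tool frame's). Camera axes: x right, y down, z forward; pixel columns grow to the right and rows downward; lengths in mm; the calibration is good to about 2 mm. A picture is of the moment at which its call begins: read the wrist's pose just before it. camera_model takes no time and is no camera call.
- sign_off(): hands the job in, once; it reports no verdict.
Trained networks look in the newest picture that a camera, given by its name, has taken for a name from the list of things; names that differ only in an ending like _2 or _b are one class to them, and where a whole thing is asked for, a point or a joint stands for the part that bears it (a point fixed in the world has none). Each returns a list of dicts, best first, with "score" (0 to 1); they miss things now and then, are a little off and sometimes report something else, mostly with a low value. They report only what shows in the picture. A call takes as long as a camera call.
- look_for(camera, label): "uv" ([column, row] in pixels, amid what is visible of it).
- regions_of(camera, label): "mask" (384x512 bool, what is visible of it) and "uv" ([column, row] in pixels, amid what is visible of it).
The state is a dict: "t": time; "joint_positions": joint angles; "joint_velocities": joint speeds; "effort": joint torques, N m; "ee_pos": TCP position; "orientation": TCP orientation; "ft_force": force on the tool from outside, world axes, zero at the start; "moment": the same for the moment, N m; "width": opening from 0.0 (shut) to 1.0 (fully open).
Only numpy, scipy, OpenCV 4.12 (cv2) and the standard library are available. Lean on these libraries where they do the work, as an engineer would, in place of code of your own. Each camera call takes 0.05 s, during which the arm holds its last target.

TASK

We are about to cast a replacement foot for the tankard. Lift the spot thermometer out of its stand and aim it straight down at the round cavity of the open mould, nose about 8 cm above it and not touching, steady for a good second; then set it back in its stand and let go. Then pick up the mould's upper half by its grip bar, fit it on the two dowels (big hole on big dowel) until it lies flush, and finish while still gripping the bar and pressing the halves together with about 15 N; do not let go, and leave the other things on the bench alone.

Things in the scene. Friction and masses are not known exactly. Their poses are not given: they have to be found in the camera images.
- mould_base: Lower mould half, fixed. Dark base plate 146 x 92 x 8 mm, on it an aluminium block 116 (x) x 66 (y) x 28 mm; its flat top (parting face) is 36 mm above the bench, with a round cavity, 34 mm wide and 8 mm deep, in the middle and two upright dowels on its x axis. Origin: centre of the underside, z up. Yaw within 0.5 rad of straight, big dowel (-x) end towards the robot.
- cavity (a point): Centre of the cavity's mouth, on the parting face of mould_base, 36 mm above the bench.
- dowel_big (a point): Foot of the 14 mm thick dowel, on its axis at the parting face (x = -42 mm in mould_base). It stands 14 mm tall above the face, the upper 6 mm tapered.
- dowel_small (a point): Foot of the 9 mm thick dowel, on its axis at the parting face (x = +42 mm in mould_base). It stands 14 mm tall above the face, the upper 6 mm tapered.
- mould_top: Upper mould half, loose, about 0.32 kg, lying mating face down. Aluminium plate 116 (x) x 66 (y) x 20 mm with two through holes on its x axis and a grip bar in the middle of its top. Origin: centre of the underside (mating face), z up. Yaw within 0.6 rad of straight, big hole (-x) end towards the robot. Seated, its origin is at the cavity point and its axes match mould_base's.
- grip_bar (a point): Centre of the grip bar of mould_top, 37 mm above its underside. The bar is 44 mm long (x), 16 mm wide (y) and rises from 20 to 53 mm above the underside.
- hole_big (a point): Centre of the 16 mm through hole (for the big dowel) at the underside of mould_top, x = -42 mm.
- hole_small (a point): Centre of the 11 mm through hole (for the small dowel) at the underside of mould_top, x = +42 mm.
- stand: Black round stand, fixed: an upright cup 58 mm tall, 56 mm outside diameter at the rim, 38 mm bore at the rim, floor at 6 mm; foot 84 mm wide. Origin: centre of the underside.
- thermometer: Infrared spot thermometer, a round stick 131 mm long, 0.11 kg, standing nose down in the stand. Origin: centre of the nose end; z along the stick, away from the nose. Barrel 24 mm thick up to 50 mm; collar 46 mm wide from 50 to 56 mm, resting on the stand's rim (nose then 8 mm above the bench); grip 28 mm thick from 56 to 131 mm. Measures along -z.
- spot (a point): Measuring point of the thermometer, on its axis 80 mm beyond the nose; to aim, bring it onto the cavity point.
- white_block: White plastic block 50 x 50 x 46 mm near the back, a bystander; origin at its underside.
- loupe: Small folding loupe 27 x 42 x 13 mm near the back, a bystander; origin at its underside.

How it is judged (in metres and radians):
On the way, in this order (a step that is already met when the one before it is completed fails the run):
1. the held thermometer is aimed at the cavity: its measuring point within 20 mm of the cavity point, axis within 0.2 rad of vertical, moving under 30 mm/s, for 1 s (distance between spot and cavity below 0.02 m and angle between thermometer's own z axis and vertical below 0.2 rad and linear speed of thermometer below 0.03 m/s and contact force between the fingers and thermometer above 0.5 N), for 1 s.
2. the thermometer stands in its stand again, let go (horizontal distance between thermometer and stand below 0.01 m and height (world z) of thermometer below 0.014 m and angle between thermometer's own z axis and vertical below 0.15 rad and contact force between the fingers and thermometer below 0.1 N), for 0.3 s.
At the end, for the whole second after the job is handed in: Upper half on both dowels: holes within 3 mm of the dowel axes, faces parallel within 0.03 rad, gap 2 mm at most; the gripper still grips its bar (grasp point within 30 mm of the bar's centre); halves pressed with 8 to 40 N; thermometer released, upright in its stand (all of step 2 and horizontal distance between hole_big and dowel_big below 0.003 m and horizontal distance between hole_small and dowel_small below 0.003 m and z of mould_top in the frame of mould_base below 0.038 m and angle between the z axis of mould_top and the z axis of mould_base, either way round below 0.03 rad and contact force between mould_top and mould_base between 8 and 40 N and contact force between the fingers and mould_top above 2 N and distance between the grasp point and grip_bar below 0.03 m); the arm keeps its last pose, push and grip.
It fails at once if the thermometer touches the mould (contact force between thermometer and mould_base above 0.5 N or contact force between thermometer and mould_top above 0.5 N).
It fails at once if a bystander is shifted by more than 20 mm (distance of any of white_block, loupe from where it was at the start of the episode above 0.02 m).
It also fails if it takes over 67 s, if anything falls off the work surface, if the arm or the gripper's body presses on something with over 40 N, if the wrist force passes 120 N, or if a joint passes its speed limit or range.

## Working session

There is one attempt and no reset: what is moved stays moved. The work goes in short steps, Python scripts to look and compute and a tool call to move; the robot and the scene stay as the last step left them, time stands still between calls to the robot, and variables do not carry over. Pictures are saved under pics/ and viewed, and the job is handed in when it is done.

Besides the shell and the picture viewer there is one more tool, called after "Emit:" by a JSON object that holds its "name" and its "arguments", one argument or row to a line. send_rows: Moves the arm, as the interface text tells. Its arguments: {"type":"object","properties":{"rows":{"type":"array"}},"required":["rows"]}

```bash
ls; mkdir -p pics; python3 - <<'E'
from cell import *
import cv2,numpy as np
s=read_state();print(s)
for n in ["scene","top","wrist"]:
    im,d=get_image(n);cv2.imwrite(f"pics/{n}0.png",im[:,:,::-1]);np.savez(f"{n}0.npz",im=im,d=d);print(n,camera_model(n))
    for l in ["mould_base","mould_top","stand","thermometer","white_block","loupe","grip_bar"] if n!="wrist" else []:
        print(l,[(round(r["score"],2),r["uv"]) for r in look_for(n,l)])
print(read_state()["t"])
E
```

```text
pics
{'t': 0.0, 'joint_positions': array([ 1.2153744 ,  0.43521024,  0.02497423,  1.574111  , -0.0116058 ,
        1.13400482, -0.07508826]), 'joint_velocities': array([ 1.22260085e-03, -6.95064320e-04,  1.40745825e-03, -2.02600877e-03,
       -2.10506262e-05,  6.43910989e-04,  4.61080546e-04]), 'effort': array([ 2.34997722e-03, -6.70468783e+01,  1.02682326e+00, -3.16217279e+01,
        1.58448791e-02,  1.24588827e-02,  2.38011586e-05]), 'ee_pos': array([ 156.15216721, -604.64672642,  230.52852172]), 'orientation': array([-1.48315172,  1.569208  ,  1.91120105]), 'ft_force': array([-0.25228584, -0.35174256, -0.65687011]), 'moment': array([ 0.02292554, -0.00718183, -0.01287909]), 'width': 0.9967651960273847}
scene {'K': array([[382.00891468,   0.        , 259.30883236],
       [  0.        , 382.00891468, 195.87447171],
       [  0.        ,   0.        ,   1.        ]]), 'rvec': array([ 2.27156203, -0.52787153,  0.25810518]), 'tvec': array([-515.98369743,  156.89033072,  721.84882401])}
mould_base [(0.95, [227.5, 219.1])]
mould_top [(0.69, [217.6, 161.9])]
stand [(0.98, [269.5, 270.0]
[... 557 characters left out ...]
.3, 245.6]), (0.6, [257.0, 242.2])]
thermometer [(0.87, [344.9, 234.4])]
white_block [(0.78, [317.7, 146.8])]
loupe [(0.73, [220.9, 135.4])]
grip_bar [(0.67, [159.1, 212.0])]
wrist {'K': array([[340.15999758,   0.        , 256.83235966],
       [  0.        , 340.15999758, 190.54319555],
       [  0.        ,   0.        ,   1.        ]]), 'hand_eye': array([[-7.66746664e-04, -3.18446160e-01,  9.47940639e-01,
        -1.42864385e+02],
       [ 9.99999705e-01, -2.88671287e-04,  7.11880204e-04,
         1.39965297e-01],
       [ 4.69477268e-05,  9.47940905e-01,  3.18446288e-01,
        -8.15276778e+01],
       [ 0.00000000e+00,  0.00000000e+00,  0.00000000e+00,
         1.00000000e+00]])}
0.85
```

View images.

View pics/scene0.png

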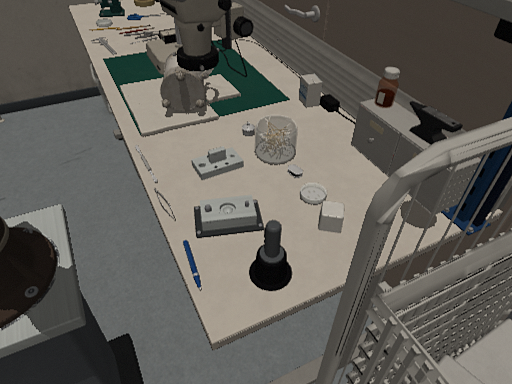

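View pics/top0.png

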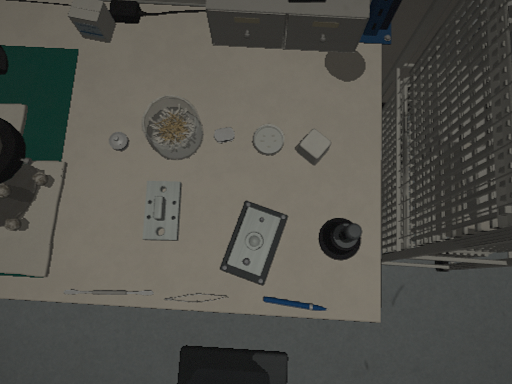

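```bash
python3 - <<'E'
import cell; print(dir(cell))
from cell import *
print([ (k,getattr(cell,k)) for k in dir(cell) if 'off' in k.lower()])
E
```

```text
['Unreachable', '__builtins__', '__cached__', '__doc__', '__file__', '__loader__', '__name__', '__package__', '__spec__', 'camera_model', 'get_image', 'grasp_offset', 'look_for', 'read_state', 'regions_of', 'sign_off']
[('grasp_offset', 18.700000000000003), ('sign_off', <function connect.<locals>.done at 0x7fa80cb73740>)]
```

```bash
cat > h.py <<'E'
import numpy as np,cv2
from cell import *
def cloud(n,d):
    c=camera_model(n);K=c["K"];R=cv2.Rodrigues(c["rvec"])[0]
    v,u=np.mgrid[:384,:512]
    P=np.stack([(u-K[0,2])/K[0,0]*d,(v-K[1,2])/K[1,1]*d,d],-1)
    return (P-c["tvec"])@R
def ray(n,uv,z):
    c=camera_model(n);K=c["K"];R=cv2.Rodrigues(c["rvec"])[0]
    r=R.T@np.array([(uv[0]-K[0,2])/K[0,0],(uv[1]-K[1,2])/K[1,1],1.]);o=-R.T@c["tvec"]
    return o+r*(z-o[2])/r[2]
def proj(n,P):
    c=camera_model(n);return cv2.projectPoints(np.float64(P).reshape(-1,1,3),c["rvec"],c["tvec"],c["K"],None)[0][:,0]
E
python3 - <<'E'
from h import *
for n in ["top","scene"]:
    f=np.load(n+"0.npz");im,d=f["im"],f["d"];W=cloud(n,d)
    for (l,(u,v)) in dict(top=dict(base=(254,242),mt=(162,210),st=(340,240)),scene=dict(base=(228,215),mt=(217,162),st=(270,255)))[n].items():
        k=45;x0,y0=u-k,v-k
        cr=im[y0:y0+2*k,x0:x0+2*k];cv2.imwrite(f"pics/{n}_{l}.png",cv2.resize(cr,None,fx=6,fy=6,interpolation=cv2.INTER_CUBIC)[:,:,::-1])
        sub=W[y0:y0+2*k,x0:x0+2*k].reshape(-1,3);ok=d[y0:y0+2*k,x0:x0+2*k].ravel()>0
        z=sub[ok,2];print(n,l,np.histogram(z,bins=np.arange(-10,150,5)))
        if n=="top":
            for lo,hi in dict(base=[(30,42),(45,54)],mt=[(14,26),(44,60)],st=[(52,62),(130,145)])[l]:
                q=sub[ok&(sub[:,2]>lo)&(sub[:,2]<hi)]
                print("  ",lo,hi,len(q),q[:,2].mean(),cv2.minAreaRect(q[:,:2].astype(np.float32)),cv2.minEnclosingCircle(q[:,:2].astype(np.float32)))
E
```

```text
top base (array([   0,  697, 3860,  882,  502,    3,    1,   93,  202, 1691,   82,
         31,   27,    0,    0,    0,    0,    0,    0,    0,    0,    0,
          0,    0,    0,    0,    0,    0,    0,    0,    0]), array([-10,  -5,   0,   5,  10,  15,  20,  25,  30,  35,  40,  45,  50,
        55,  60,  65,  70,  75,  80,  85,  90,  95, 100, 105, 110, 115,
       120, 125, 130, 135, 140, 145]))
   30 42 1971 37.15995102620129 ((472.818603515625, -54.705589294433594), (66.08501434326172, 116.17344665527344), 73.54457092285156) ((472.29022216796875, -54.97037887573242), 65.76034545898438)
   45 54 58 49.593182051935585 ((471.8036804199219, -52.93463134765625), (12.41457748413086, 94.27606201171875), 75.15033721923828) ((471.26934814453125, -54.949867248535156), 47.138153076171875)
top mt (array([   0,  933, 5050,  103,   39,  277, 1373,   27,   18,   17,   13,
         20,  137,   53,    0,    0,    0,    0,    0,    0,    0,    0,
          0,    0,    0,    0,    0,    0,    0,    0,    0]), array([-10,  -5,   0,   5,  10,  15,  20,  25,  30,  35,  40,  45,  50,
        55,  60, 
[... 1786 characters left out ...]
 34,   18,   16,   17,   21,   28,   24,    2,    0,
          0,    0,    0,    0,    0,    0,    0,    0,    0]), array([-10,  -5,   0,   5,  10,  15,  20,  25,  30,  35,  40,  45,  50,
        55,  60,  65,  70,  75,  80,  85,  90,  95, 100, 105, 110, 115,
       120, 125, 130, 135, 140, 145]))
scene st (array([   2,  757, 4690,  612,  150,  109,  108,  114,  134,  271,   58,
         56,   60,  174,  166,   78,   24,   30,   24,   32,   23,   31,
         33,   32,   27,   29,   34,   35,   39,  107,   35]), array([-10,  -5,   0,   5,  10,  15,  20,  25,  30,  35,  40,  45,  50,
        55,  60,  65,  70,  75,  80,  85,  90,  95, 100, 105, 110, 115,
       120, 125, 130, 135, 140, 145]))
```

```bash
cd pics; python3 -c "
import cv2,numpy as np
a=[cv2.imread(f'top_{x}.png') for x in ('base','mt')]
cv2.imwrite('c1.png',cv2.resize(np.hstack(a),(800,400)))
a=[cv2.imread('top_st.png'),cv2.imread('scene_st.png')]
cv2.imwrite('c2.png',cv2.resize(np.hstack(a),(800,400)))"
```

```text
(no output)
```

View pics/c1.png

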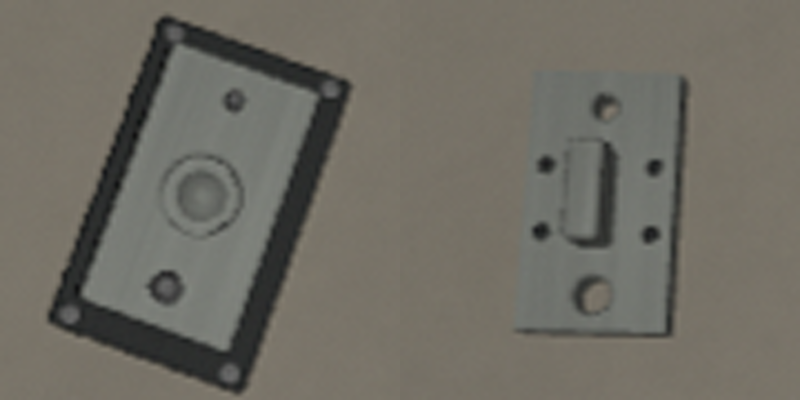

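View pics/wrist0.png

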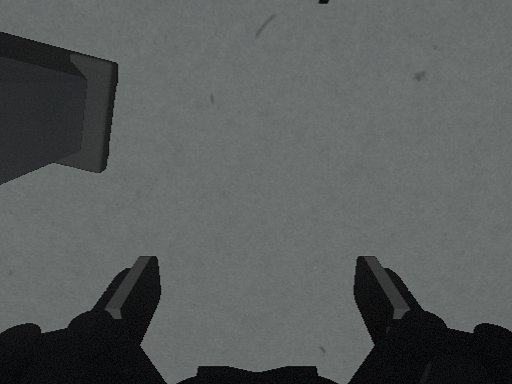

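```bash
python3 - <<'E'
from h import *
b=ray("top",(246.8,261.4),50);s=ray("top",(261.7,219.1),50);print("base",b,s,(b+s)/2,np.degrees(np.arctan2(*(s-b)[1::-1])),np.linalg.norm(s-b))
b=ray("top",(160.9,231.4),20);s=ray("top",(163.4,189.1),20);print("mt",b,s,(b+s)/2,np.degrees(np.arctan2(*(s-b)[1::-1])),np.linalg.norm(s-b))
c=ray("top",(209+202/4.444,197+194/4.444),36);print("cav",c)
s=read_state();from scipy.spatial.transform import Rotation as R
print(R.from_euler("xyz",s["orientation"]).as_matrix().round(3),s["t"])
print(camera_model("wrist")["hand_eye"].round(2))
from h import cloud
f=np.load("scene0.npz");W=cloud("scene",f["d"]);z=W[...,2];
for (u,v,lo,hi) in [(228,215,30,42),(217,162,16,26),(270,240,130,145),(217,158,44,60)]:
    q=W[v-45:v+45,u-45:u+45].reshape(-1,3);q=q[(q[:,2]>lo)&(q[:,2]<hi)];print(len(q),q.mean(0),cv2.minAreaRect(q[:,:2].astype(np.float32)))
E
```

```text
base [432.22113761 -43.98021298  50.        ] [512.61626175 -66.74866335  50.        ] [472.41869968 -55.36443816  50.        ] -15.812485635435177 83.55703630805705
mt [480.62658954 127.5813492   20.        ] [564.67081088 131.73727511  20.        ] [522.64870021 129.65931216  20.        ] 2.83092889837817 84.1469123723553
cav [472.53945608 -55.48497274  36.        ]
[[-0.     0.25  -0.968]
 [-0.    -0.968 -0.25 ]
 [-1.     0.     0.   ]] 0.85
[[-0.0000e+00 -3.2000e-01  9.5000e-01 -1.4286e+02]
 [ 1.0000e+00 -0.0000e+00  0.0000e+00  1.4000e-01]
 [ 0.0000e+00  9.5000e-01  3.2000e-01 -8.1530e+01]
 [ 0.0000e+00  0.0000e+00  0.0000e+00  1.0000e+00]]
1202 [471.63620585 -57.10044688  36.47888977] ((472.8276672363281, -53.27460479736328), (69.43311309814453, 115.98026275634766), 73.4466552734375)
860 [528.480202   171.35953394  20.63156505] ((572.47705078125, 236.85968017578125), (290.2154235839844, 211.3639373779297), 88.1871566772461)
181 [ 487.81278842 -224.92214242  137.54523246] ((488.7685241699219, -222.5487060546875), (24.514808654785156, 24.855113983154297), 18.627756118774414)
172 [550.48587879 116.8530058   51.81498862] ((542.848876953125, 83.74263000488281), (288.1463317871094, 126.87808227539062), 55.38155746459961)
```

```bash
python3 - <<'E'
from h import *
P=[]
for n in ["top","scene"]:
    f=np.load(n+"0.npz");W=cloud(n,f["d"]);q=W[f["d"]>0];P.append(q)
q=np.vstack(P)
for y0 in range(-900,400,50):
    r=[]
    for x0 in range(0,900,50):
        m=(q[:,0]>=x0)&(q[:,0]<x0+50)&(q[:,1]>=y0)&(q[:,1]<y0+50)
        r.append(f"{np.percentile(q[m,2],98):5.0f}" if m.sum()>4 else "    .")
    print(y0,"".join(r))
E
```

```text
-900     . -746 -741 -741 -741 -741 -741 -741 -741 -741 -742    .    .    .    .    .    .    .
-850     . -742 -742 -741 -742 -742 -740 -742 -743 -741    .    .    .    .    .    .    .    .
-800     . -742 -740 -741 -742 -741 -740 -742 -740 -741 -743    .    .    .    .    .    .    .
-750     . -742 -742 -741 -741 -741 -741 -740 -740 -253 -264    .    .    .    .    .    .    .
-700     . -741 -741 -741 -742 -741 -742 -741 -741 -265 -176 -527    .    .    .    .    .    .
-650     . -740 -741 -742 -741 -741 -741 -740 -741 -265  -87 -619    . -739 -742 -122 -121 -120
-600     . -741 -741 -741 -741 -741 -740 -740 -740 -265  225  -32  -31  -29  -83 -120 -120 -121
-550     . -740 -740 -740 -741 -740 -740 -741 -741  219  225  -30  -30  -30  -30 -120 -121 -120
-500     . -742 -740 -741 -741 -739    .    .    .  221  225  222  222  221  221  186  102  101
-450     . -742 -740 -740 -741 -740    .    .    .  396  416  417  417  346  272  238  236  224
-400     . -740 -741 -741 -741 -740    .    .    .    .    .    .    .    .    .    .    .    .
-350     . -742 -741 -741 -741 -741    4    
[... 683 characters left out ...]
4    4    4   16   14    4    4  133
50     .   36    3 -644 -742 -741    4   11    4   22   22   15   87   89   89    4    4  132
100     3   13    3 -645 -742 -742    4    7    4   24   56   24   89   94   91    4    4    4
150     3    2    2 -645 -742 -742    4    9    4   23   24   24   79   91   89    4    4    5
200  -743 -740 -742 -742 -742 -741    4   10    4    4    4    4   27   38    4    5    4    4
250  -741 -741 -742 -742 -741 -741    4    7    5    4    5    5    5    5    4    4    4   84
300  -741 -740 -741 -741 -742 -742    4   17   19   19  344  337  335  253  251    4    4   84
350  -742 -742 -741 -742 -741 -742    4   19   21   99  319  264  268  285  280    7    7    6
```

Emit:
{"name": "send_rows", "arguments": {
  "rows": [
    [0, -2.5, -2.5, 0, 1],
    [0, -3.5, -3.4, 0, 1],
    [0, -3.5, -3.4, 0, 1],
    [0, -3.5, -3.4, 0, 1],
    [0, -3.5, -3.4, 0, 1],
    [0, -3.5, -3.4, 0, 1]
  ]
}}

```text
t: 1.6
ee_pos: [296.9, -359.6, 230.9]
orientation: [1.368, 1.568, -1.528]
ft_force: [1.0, -0.8, -0.9]
width: 1.001
```

```bash
cat >> h.py <<'E'
from scipy.spatial.transform import Rotation as Rn
def go(x,y,z,ang=None):
    s=read_state();M=Rn.from_euler("xyz",s["orientation"]).as_matrix()
    d=M.T@(np.array([x,y,z])-s["ee_pos"]);a=np.degrees(np.arctan2(M[1,1],M[0,1]))
    o=f"t {s['t']:.2f} tool shift cm {(d/10).round(2)} yang {a:.2f} tilt {M[:,0].round(4)} w {s['width']:.3f} F {s['ft_force'].round(1)}"
    if ang is not None: o+=f" turn {((a-ang+90)%180)-90:.2f}"
    print(o)
E
python3 -c "
from h import *
go(490,-222.3,225)"
```

```text
t 1.60 tool shift cm [  0.55  -8.62 -22.07] yang -75.92 tilt [ 1.0e-04 -3.2e-03 -1.0e+00] w 1.001 F [ 1.  -0.8 -0.9]
```

Emit:
{"name": "send_rows", "arguments": {
  "rows": [
    [0, -1.2, -3.0, 0, 1],
    [0, -1.5, -4.2, 0, 1],
    [0, -1.6, -4.2, 0, 1],
    [0, -1.6, -4.0, 0, 1],
    [0, -1.5, -4.0, 0, 1],
    [0, -1.2, -2.7, 0, 1],
    [0, 0, 0, 0, 1]
  ]
}}

```text
t: 2.48
ee_pos: [498.2, -213.4, 232.2]
orientation: [2.071, 1.565, -0.82]
ft_force: [-0.8, -0.6, -0.2]
width: 1.0
```

```bash
python3 -c "
from h import *
go(490,-222.3,90)
im,d=get_image('wrist');cv2.imwrite('pics/w1.png',im[:,:,::-1])
"
```

```text
t 2.48 tool shift cm [14.22  0.58  1.06] yang -75.64 tilt [ 0.004  -0.0043 -1.    ] w 1.000 F [-0.8 -0.6 -0.2]
```

View pics/w1.png

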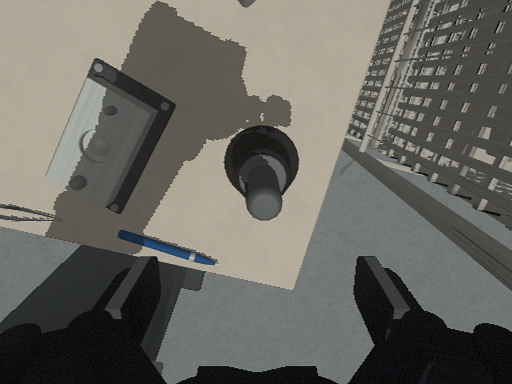

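```bash
cat >> h.py <<'E'
def wproj(P,s=None):
    s=s or read_state();M=Rn.from_euler("xyz",s["orientation"]).as_matrix();c=camera_model("wrist");H=c["hand_eye"]
    t=(np.atleast_2d(P)-s["ee_pos"])@M; k=(t-H[:3,3])@H[:3,:3]; p=k@c["K"].T; return p[:,:2]/p[:,2:]
def wcloud(d,s=None):
    s=s or read_state();M=Rn.from_euler("xyz",s["orientation"]).as_matrix();c=camera_model("wrist");H=c["hand_eye"];K=c["K"]
    v,u=np.mgrid[:384,:512]
    P=np.stack([(u-K[0,2])/K[0,0]*d,(v-K[1,2])/K[1,1]*d,d],-1)
    return (P@H[:3,:3].T+H[:3,3])@M.T+s["ee_pos"]
E
python3 -c "
from h import *
s=read_state();im,d=get_image('wrist')
np.savez('w1.npz',im=im,d=d)
print(wproj([[490,-222.3,139],[472.5,-55,36]],s))
W=wcloud(d,s)
q=W[(d>0)&(W[...,2]>131)&(W[...,2]<145)];print(len(q),q.mean(0),cv2.minEnclosingCircle(q[:,:2].astype(np.float32)))
q=W[(d>0)&(W[...,2]>31)&(W[...,2]<42)];print(len(q),q.mean(0),cv2.minAreaRect(q[:,:2].astype(np.float32)))
"
```

```text
[[263.30100686 204.80329078]
 [ 95.21529486 146.01940802]]
1364 [ 491.17925843 -274.28228659  137.76168259] ((492.9658203125, -317.9936828613281), 109.92211151123047)
7648 [482.48295364 -86.40668371  35.97326283] ((509.7617492675781, -240.80572509765625), (139.63906860351562, 494.7830505371094), 12.294195175170898)
```

Emit:
{"name": "send_rows", "arguments": {
  "rows": [
    [2, 0.3, 0.6, 0, 1],
    [3, 0.3, 0.4, 0, 1],
    [2, 0, 0, 0, 1],
    [0, 0, 0, 0, 1]
  ]
}}

```text
t: 3.08
ee_pos: [483.9, -230.2, 161.4]
orientation: [1.59, 1.562, -1.313]
ft_force: [0.8, 0.3, 1.0]
width: 1.004
```

```bash
python3 -c "
from h import *
go(490,-222.3,90)"
```

```text
t 3.08 tool shift cm [ 7.14 -0.68 -0.78] yang -76.29 tilt [ 0.0023 -0.0086 -1.    ] w 1.004 F [0.8 0.3 1. ]
```

Emit:
{"name": "send_rows", "arguments": {
  "rows": [
    [0, -0.6, -0.7, 0, 1],
    [0, 0, 0, 0, 1],
    [0, 0, 0, 0, 1]
  ]
}}

```text
t: 3.45
ee_pos: [490.2, -223.5, 163.9]
orientation: [1.805, 1.559, -1.099]
ft_force: [-0.5, -0.1, -0.6]
width: 1.0
```

```bash
python3 -c "
from h import *
go(490,-222.3,90)
print(read_state()['joint_velocities'].round(3))"
```

```text
t 3.45 tool shift cm [ 7.38 -0.2   0.01] yang -76.38 tilt [ 0.0052 -0.0102 -0.9999] w 1.000 F [-0.5 -0.1 -0.6]
[-0.008 -0.006 -0.006 -0.007 -0.002  0.003 -0.001]
```

Emit:
{"name": "send_rows", "arguments": {
  "rows": [
    [2, -0.1, 0, 0, 1],
    [2.5, -0.1, 0, 0, 1],
    [2, 0, 0, 0, 1],
    [0.8, 0, 0, 0, 1],
    [0, 0, 0, 0, 1]
  ]
}}

```text
t: 4.08
ee_pos: [492.6, -222.9, 92.0]
orientation: [2.037, 1.554, -0.866]
ft_force: [-0.8, 0.3, -0.4]
width: 1.002
```

```bash
python3 -c "
from h import *
go(490,-222.3,90)
im,d=get_image('wrist');cv2.imwrite('pics/w2.png',im[:,:,::-1])"
```

```text
t 4.08 tool shift cm [ 0.2  -0.13  0.24] yang -76.35 tilt [ 0.0107 -0.0125 -0.9999] w 1.002 F [-0.8  0.3 -0.4]
```

View pics/w2.png

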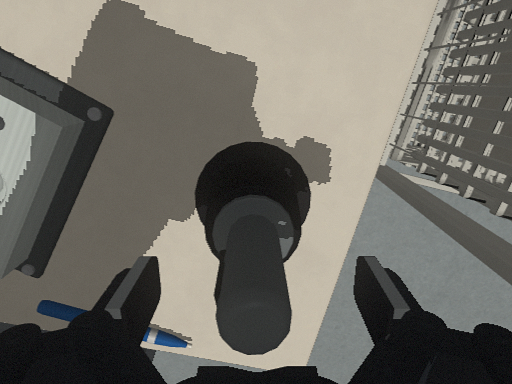

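Emit:
{"name": "send_rows", "arguments": {
  "rows": [
    [0, -0.1, 0.2, 0, 1],
    [0, 0, 0, 0, -1],
    [0, 0, 0, 0, -1],
    [0, 0, 0, 0, -1],
    [0, 0, 0, 0, -1],
    [0, 0, 0, 0, -1]
  ]
}}

```text
t: 4.88
ee_pos: [491.7, -223.0, 94.7]
orientation: [2.132, 1.55, -0.772]
ft_force: [-0.3, -0.4, 1.2]
width: 0.313
```

```bash
python3 -c "
from h import *
go(490,-222.3,90)"
```

```text
t 4.88 tool shift cm [ 0.46 -0.12  0.15] yang -76.37 tilt [ 0.0146 -0.0142 -0.9998] w 0.313 F [-0.3 -0.4  1.2]
```

```bash
python3 -c "
from h import *
for i in range(4):
    go(490,-222.3,90); s=read_state();print(s['ee_pos'].round(2),s['joint_positions'].round(4)); im,d=get_image('wrist')
cv2.imwrite('pics/w3.png',im[:,:,::-1])"
```

```text
t 4.88 tool shift cm [ 0.46 -0.12  0.15] yang -76.37 tilt [ 0.0146 -0.0142 -0.9998] w 0.313 F [-0.3 -0.4  1.2]
[ 491.68 -223.04   94.65] [ 0.4742  0.4576 -0.205   1.9382  0.1475  0.7415 -1.1505]
t 4.92 tool shift cm [ 0.46 -0.12  0.15] yang -76.37 tilt [ 0.0145 -0.0141 -0.9998] w 0.311 F [-0.4  0.2  2.4]
[ 491.68 -223.     94.62] [ 0.4741  0.4576 -0.205   1.9382  0.1475  0.7415 -1.1505]
t 4.97 tool shift cm [ 0.46 -0.12  0.15] yang -76.37 tilt [ 0.0146 -0.0142 -0.9998] w 0.313 F [-0.2 -0.5  3.2]
[ 491.7  -223.01   94.63] [ 0.4741  0.4576 -0.205   1.9382  0.1475  0.7415 -1.1506]
t 5.03 tool shift cm [ 0.46 -0.12  0.15] yang -76.37 tilt [ 0.0146 -0.0142 -0.9998] w 0.313 F [ 0.1 -0.3  2.6]
[ 491.71 -223.01   94.62] [ 0.4741  0.4576 -0.2049  1.9382  0.1475  0.7415 -1.1506]
```

View pics/w3.png

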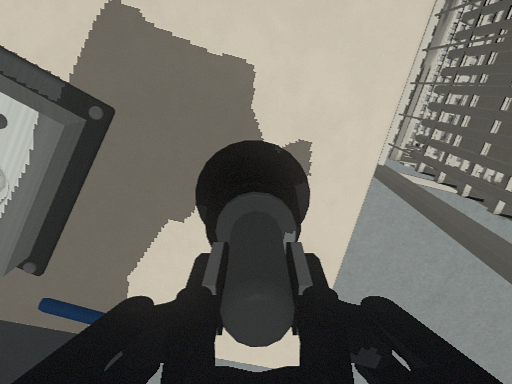

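Emit:
{"name": "send_rows", "arguments": {
  "rows": [
    [-2, 0, 0, 0, -1],
    [-4, 0, 0, 0, -1],
    [-3.5, 0, 0, 0, -1],
    [-1, 0, 0, 0, -1]
  ]
}}

```text
t: 5.58
ee_pos: [488.7, -221.0, 200.1]
orientation: [2.018, 1.555, -0.885]
ft_force: [0.4, -0.4, -1.5]
width: 0.315
```

```bash
python3 -c "
from h import *
get_image('wrist');get_image('top')
go(474,-56,202)"
```

```text
t 5.67 tool shift cm [ -0.52 -16.35  -2.51] yang -76.36 tilt [ 0.0086 -0.0118 -0.9999] w 0.310 F [-0.5  0.1 -1.6]
```

Emit:
{"name": "send_rows", "arguments": {
  "rows": [
    [0, -2.5, -0.4, 0, -1],
    [0, -4.5, -0.7, 0, -1],
    [0, -4.5, -0.7, 0, -1],
    [0, -3.0, -0.4, 0, -1],
    [0, -1, -0.2, 0, -1]
  ]
}}

```text
t: 6.3
ee_pos: [470.7, -61.6, 188.9]
orientation: [1.105, 1.56, -1.801]
ft_force: [0.6, -0.7, -1.2]
width: 0.312
```

```bash
python3 -c "
from h import *
get_image('wrist');im,d=get_image('top');cv2.imwrite('pics/t2.png',im[:,:,::-1]);np.savez('t2.npz',im=im,d=d)
im,d=get_image('scene');cv2.imwrite('pics/s2.png',im[:,:,::-1]);np.savez('s2.npz',im=im,d=d)
go(474,-56,202)"
```

```text
t 6.45 tool shift cm [-1.26 -0.7  -0.43] yang -76.68 tilt [-0.0013 -0.011  -0.9999] w 0.310 F [ 0.5 -0.2 -0.3]
```

View pics/s2.png

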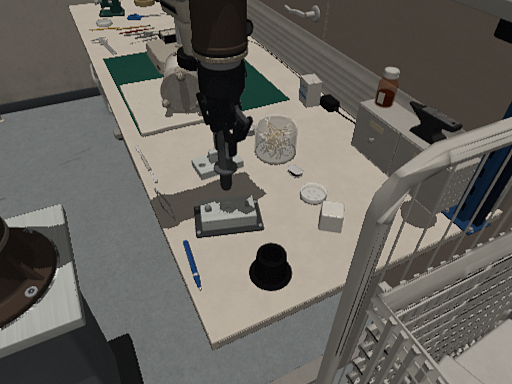

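Emit:
{"name": "send_rows", "arguments": {
  "rows": [
    [-1.2, -0.7, -0.4, 0, -1]
  ]
}}

```text
t: 6.58
ee_pos: [473.2, -57.9, 200.9]
orientation: [1.037, 1.559, -1.875]
ft_force: [0.6, -0.2, -1.1]
width: 0.313
```

```bash
python3 - <<'E'
from h import *
for i in range(8): get_image('wrist')
go(474,-56,202)
im,d=get_image('scene');W=cloud("scene",d)
u,v=np.round(proj("scene",[[472.5,-55,125]])[0]).astype(int);print(u,v)
m=(d>0)&(np.hypot(W[...,0]-474,W[...,1]+56)<40)&(W[...,2]>90)&(W[...,2]<180)
q=W[m]
print("lowest",np.percentile(q[:,2],[0,1,3]))
for lo in range(100,180,10):
    k=q[(q[:,2]>=lo)&(q[:,2]<lo+10)]
    if len(k)>4: print(lo,len(k),k.min(0).round(1),k.max(0).round(1),k.mean(0).round(1))
cv2.imwrite('pics/s3.png',cv2.resize(im[v-70:v+70,u-70:u+70],None,fx=4,fy=4,interpolation=cv2.INTER_CUBIC)[:,:,::-1])
s=read_state();im,d=get_image('wrist');cv2.imwrite('pics/w4.png',im[:,:,::-1])
E
```

```text
t 6.97 tool shift cm [-0.07 -0.03 -0.05] yang -76.71 tilt [-0.0016 -0.0111 -0.9999] w 0.310 F [-0.1 -0.2 -2. ]
226 176
lowest [114.86494404 117.48251808 120.87377129]
110 11 [461.7 -65.3 114.9] [478.  -54.6 119.4] [468.5 -62.1 117.6]
120 34 [459.3 -68.4 120.8] [479.4 -56.5 130. ] [468.3 -65.  125.9]
130 48 [459.6 -69.  130.2] [480.2 -55.2 139.6] [468.1 -64.5 134.9]
140 45 [459.8 -68.3 140.3] [480.5 -56.7 149.5] [469.  -64.8 144.7]
150 34 [459.8 -68.6 150.2] [480.7 -57.2 156.9] [468.  -64.9 153.4]
160 41 [449.1 -79.4 165.1] [492.2 -49.8 170. ] [465.5 -70.8 168.5]
170 177 [450.1 -79.9 170.1] [493.9 -38.7 180. ] [468.4 -64.6 172.9]
```

View pics/s3.png

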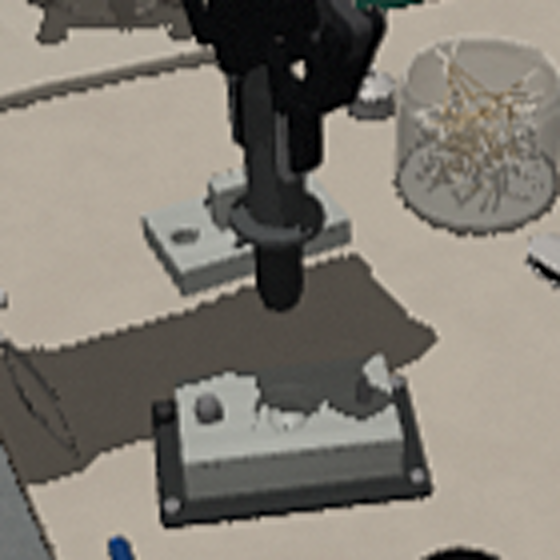

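View pics/w4.png

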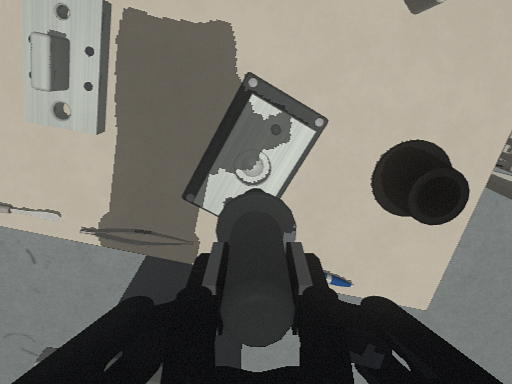

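```bash
python3 - <<'E'
from h import *
for i in range(30): get_image('wrist')
go(474,-56,202)
go(490.5,-222.7,202)
E
```

```text
t 8.57 tool shift cm [-0.06 -0.   -0.03] yang -76.68 tilt [-0.0014 -0.011  -0.9999] w 0.316 F [-0.5 -0.2 -1.2]
t 8.57 tool shift cm [ 0.12 16.6   2.2 ] yang -76.68 tilt [-0.0014 -0.011  -0.9999] w 0.316 F [-0.5 -0.2 -1.2]
```

Emit:
{"name": "send_rows", "arguments": {
  "rows": [
    [0, 2.5, 0.4, 0, -1],
    [0, 4.5, 0.6, 0, -1],
    [0, 4.5, 0.6, 0, -1],
    [0, 3.2, 0.4, 0, -1],
    [0, 1, 0.2, 0, -1]
  ]
}}

```text
t: 9.2
ee_pos: [489.8, -216.8, 203.3]
orientation: [1.311, 1.56, -1.595]
ft_force: [-0.4, 0.9, -0.9]
width: 0.31
```

```bash
python3 -c "
from h import *
get_image('wrist');get_image('wrist');get_image('wrist')
go(491,-223,150)"
```

```text
t 9.35 tool shift cm [5.34 0.85 0.09] yang -76.28 tilt [-4.0e-04 -9.5e-03 -1.0e+00] w 0.315 F [-0.3  1.5 -1.4]
```

Emit:
{"name": "send_rows", "arguments": {
  "rows": [
    [2, 0.8, 0.1, 0, -1],
    [2, 0, 0, 0, -1],
    [0.5, 0, 0, 0, -1]
  ]
}}

```text
t: 9.72
ee_pos: [492.1, -216.6, 158.3]
orientation: [1.535, 1.563, -1.36]
ft_force: [-0.3, 0.4, -0.6]
width: 0.313
```

```bash
python3 - <<'E'
from h import *
for i in range(4): get_image('wrist')
go(491.5,-223,94)
im,d=get_image('scene');W=cloud("scene",d)
m=(d>0)&(np.hypot(W[...,0]-490,W[...,1]+222)<45)&(W[...,2]>50)&(W[...,2]<180)
q=W[m]
for lo in range(40,140,5):
    k=q[(q[:,2]>=lo)&(q[:,2]<lo+5)]
    if len(k)>4: print(lo,len(k),k.min(0).round(1),k.max(0).round(1))
u,v=np.round(proj("scene",[[490,-222,80]])[0]).astype(int)
cv2.imwrite('pics/s4.png',cv2.resize(im[v-70:v+70,u-70:u+70],None,fx=4,fy=4,interpolation=cv2.INTER_CUBIC)[:,:,::-1])
E
```

```text
t 9.93 tool shift cm [6.59 0.36 0.27] yang -75.96 tilt [ 0.0041 -0.0092 -0.9999] w 0.311 F [ 0.4 -0.1 -0.7]
50 69 [ 461.9 -249.5   50.1] [ 510.4 -202.1   54.9]
55 268 [ 461.7 -249.4   55. ] [ 517.1 -193.1   60. ]
60 37 [ 463.3 -248.    60. ] [ 514.5 -200.8   61.2]
75 8 [ 483.5 -227.1   76.2] [ 493.5 -222.6   78.8]
80 14 [ 480.1 -228.7   80.2] [ 494.3 -217.1   84.1]
85 21 [ 479.9 -231.    85.5] [ 499.8 -216.7   89.8]
90 24 [ 479.2 -229.5   90.1] [ 499.  -216.1   94.7]
95 18 [ 479.5 -229.5   95.2] [ 498.4 -217.3   99.2]
100 29 [ 479.5 -230.2  100.1] [ 498.1 -216.6  104.9]
105 20 [ 479.6 -230.   105. ] [ 494.9 -216.5  109.7]
110 9 [ 480.5 -229.7  110.4] [ 492.2 -222.   112.2]
125 133 [ 468.6 -240.9  125. ] [ 513.7 -196.2  130. ]
130 121 [ 470.  -240.7  130. ] [ 512.2 -197.7  135. ]
135 34 [ 477.8 -232.4  135. ] [ 502.  -211.8  140. ]
```

View pics/s4.png

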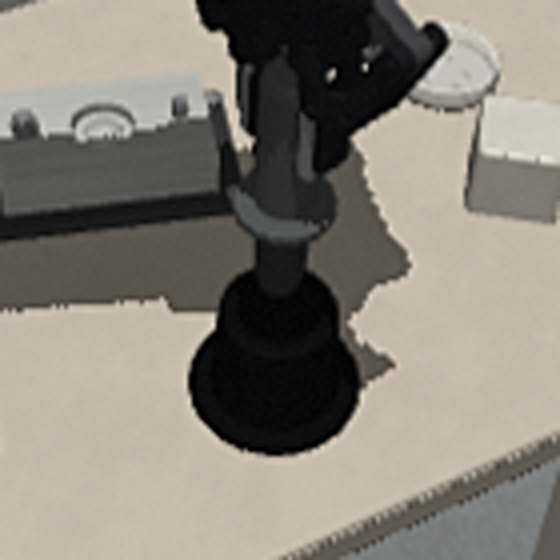

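Emit:
{"name": "send_rows", "arguments": {
  "rows": [
    [0, 0.4, 0, 0, -1],
    [2, 0, 0.1, 0, -1],
    [2, 0, 0.1, 0, -1]
  ]
}}

```text
t: 10.35
ee_pos: [494.8, -224.8, 122.4]
orientation: [2.052, 1.555, -0.845]
ft_force: [0.4, -0.3, -1.7]
width: 0.311
```

```bash
python3 - <<'E'
from h import *
for i in range(4): get_image('wrist')
go(491,-223,94)
E
```

```text
t 10.55 tool shift cm [ 2.86 -0.26  0.31] yang -76.00 tilt [ 0.0092 -0.0114 -0.9999] w 0.311 F [ 0.4  0.  -0.3]
```

Emit:
{"name": "send_rows", "arguments": {
  "rows": [
    [1.2, -0.2, 0.3, 0, -1],
    [1, 0, 0, 0, -1]
  ]
}}

```text
t: 10.8
ee_pos: [492.5, -224.0, 101.5]
orientation: [2.112, 1.553, -0.786]
ft_force: [-0.1, 0.7, -0.1]
width: 0.311
```

```bash
python3 - <<'E'
from h import *
for i in range(4): get_image('wrist')
go(491,-223,94)
im,d=get_image('scene');W=cloud("scene",d)
u,v=np.round(proj("scene",[[490,-222,80]])[0]).astype(int)
cv2.imwrite('pics/s5.png',cv2.resize(im[v-70:v+70,u-70:u+70],None,fx=4,fy=4,interpolation=cv2.INTER_CUBIC)[:,:,::-1])
E
```

```text
t 11.00 tool shift cm [ 0.76 -0.14  0.14] yang -76.01 tilt [ 0.0122 -0.0124 -0.9998] w 0.316 F [-0.  -0.1  0.3]
```

View pics/s5.png

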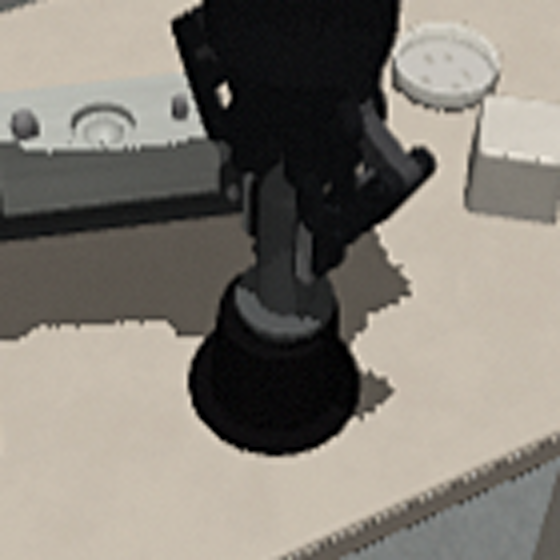

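Emit:
{"name": "send_rows", "arguments": {
  "rows": [
    [0.6, -0.1, 0.1, 0, -1]
  ]
}}

```text
t: 11.18
ee_pos: [492.3, -223.5, 96.3]
orientation: [2.15, 1.552, -0.747]
ft_force: [1.3, 1.0, -1.1]
width: 0.313
```

```bash
python3 - <<'E'
from h import *
for i in range(4): get_image('wrist')
go(491,-223,94)
E
```

```text
t 11.38 tool shift cm [ 0.18 -0.04  0.05] yang -76.00 tilt [ 0.0123 -0.0124 -0.9998] w 0.314 F [ 1.1 -0.5 -1.1]
```

Emit:
{"name": "send_rows", "arguments": {
  "rows": [
    [0.2, 0, 0, 0, -1]
  ]
}}

```text
t: 11.5
ee_pos: [492.0, -223.4, 94.4]
orientation: [2.126, 1.552, -0.771]
ft_force: [-7.4, 3.1, 28.8]
width: 0.31
```

```bash
python3 - <<'E'
from h import *
for i in range(3): get_image('wrist')
go(491,-223,94);go(491,-223,94)
E
```

```text
t 11.65 tool shift cm [ 0.05 -0.06  0.08] yang -76.01 tilt [ 0.0131 -0.0129 -0.9998] w 0.311 F [-1.7  1.4  7.9]
t 11.65 tool shift cm [ 0.05 -0.06  0.08] yang -76.01 tilt [ 0.0131 -0.0129 -0.9998] w 0.311 F [-1.7  1.4  7.9]
```

Emit:
{"name": "send_rows", "arguments": {
  "rows": [
    [0, 0, 0, 0, 1],
    [0, 0, 0, 0, 1]
  ]
}}

```text
t: 11.9
ee_pos: [492.3, -223.6, 94.9]
orientation: [2.143, 1.551, -0.755]
ft_force: [-1.1, 0.4, 0.4]
width: 0.726
```

```bash
python3 - <<'E'
from h import *
for i in range(8): get_image('wrist')
go(491,-223,200)
im,d=get_image('wrist');cv2.imwrite('pics/w6.png',im[:,:,::-1])
E
```

```text
t 12.30 tool shift cm [-1.052e+01  9.000e-02 -1.000e-02] yang -76.01 tilt [ 0.0137 -0.0131 -0.9998] w 0.995 F [ 0.1  0.  -0.9]
```

View pics/w6.png

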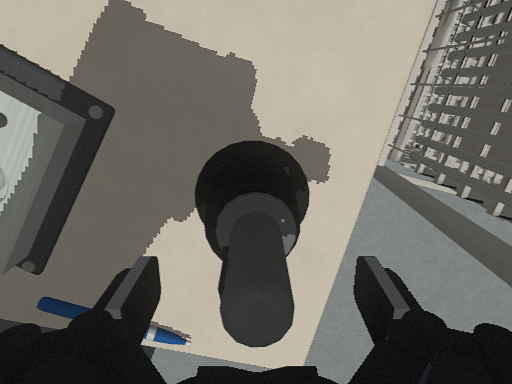

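Emit:
{"name": "send_rows", "arguments": {
  "rows": [
    [-3, 0, 0, 0, 1],
    [-4.5, 0, 0, 0, 1],
    [-4.0, 0, 0, 0, 1],
    [-1, -2.5, -0.4, 0, 1],
    [0, -4.5, -0.8, 3, 1],
    [0, -5, -1, 3, 1],
    [0, -5, -1.5, 3, 1],
    [0, -5, -1.8, 2, 1],
    [0, -5, -1.8, 0, 1],
    [0, -3, -1, 0, 1],
    [0, -1, -0.5, 0, 1]
  ]
}}

```text
t: 13.72
ee_pos: [537.7, 101.9, 220.8]
orientation: [2.402, 1.55, -0.699]
ft_force: [0.7, 0.1, 0.6]
width: 1.003
```

```bash
python3 - <<'E'
from h import *
for i in range(3): get_image('wrist')
go(522.7,130,200,92.8)
E
```

```text
t 13.88 tool shift cm [ 2.01 -3.2   1.4 ] yang -87.83 tilt [ 0.0154 -0.0145 -0.9998] w 1.001 F [-0.7 -0.9  0. ] turn -0.63
```

Emit:
{"name": "send_rows", "arguments": {
  "rows": [
    [2, -1.6, 0.7, 0, 1],
    [2, -1.3, 0.5, 0, 1]
  ]
}}

```text
t: 14.12
ee_pos: [526.4, 121.8, 180.6]
orientation: [2.381, 1.546, -0.73]
ft_force: [0.6, -0.5, -0.9]
width: 0.999
```

```bash
python3 - <<'E'
from h import *
for i in range(3): get_image('wrist')
s=read_state();go(522.7,130,65,92.8)
im,d=get_image('wrist');cv2.imwrite('pics/w7.png',im[:,:,::-1])
W=wcloud(d,s)
v,u=np.mgrid[:384,:512]
for lo,hi in [(14,26),(48,60)]:
    q=W[(d>0)&(W[...,2]>lo)&(W[...,2]<hi)&(np.hypot(W[...,0]-523,W[...,1]-130)<75)]
    print(lo,len(q),q.mean(0).round(1),cv2.minAreaRect(q[:,:2].astype(np.float32)))
E
```

```text
t 14.28 tool shift cm [11.52 -1.01  0.47] yang -88.19 tilt [ 0.0162 -0.0169 -0.9997] w 0.998 F [ 0.5 -0.2  0.2] turn -0.99
14 7414 [528.9 132.   20.2] ((523.5213623046875, 131.83432006835938), (116.34136199951172, 66.21827697753906), 2.112685203552246)
48 960 [525.1 131.7  52.7] ((524.1539916992188, 132.00845336914062), (43.87123489379883, 15.762247085571289), 1.5087894201278687)
```

View pics/w7.png

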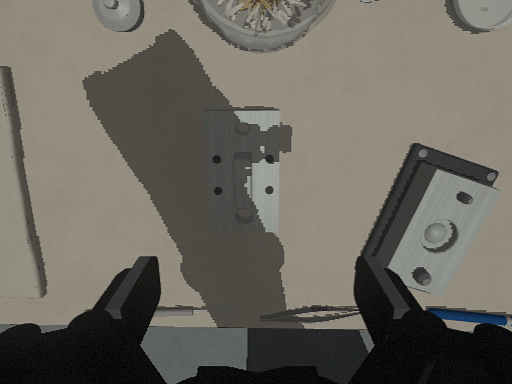

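```bash
python3 - <<'E'
from h import *
go(524,131.8,90,92.2)
E
```

```text
t 14.32 tool shift cm [ 9.1  -1.14  0.39] yang -88.21 tilt [ 0.0178 -0.0165 -0.9997] w 1.002 F [ 0.7 -0.2  1.8] turn -0.41
```

Emit:
{"name": "send_rows", "arguments": {
  "rows": [
    [2, -0.6, 0.2, 0, 1],
    [4, -0.5, 0.2, 0, 1],
    [3, 0, 0, -0.4, 1]
  ]
}}

```text
t: 14.7
ee_pos: [529.7, 127.9, 94.7]
orientation: [2.606, 1.538, -0.504]
ft_force: [0.3, -0.7, -0.2]
width: 1.005
```

```bash
python3 - <<'E'
from h import *
for i in range(3): get_image('wrist')
s=read_state();go(524.1,132,24,92.2)
im,d=get_image('wrist');cv2.imwrite('pics/w8.png',im[:,:,::-1])
W=wcloud(d,s)
for lo,hi in [(14,26),(48,60)]:
    q=W[(d>0)&(W[...,2]>lo)&(W[...,2]<hi)&(np.hypot(W[...,0]-523,W[...,1]-130)<75)]
    print(lo,len(q),q.mean(0).round(1),cv2.minAreaRect(q[:,:2].astype(np.float32)))
E
```

```text
t 14.85 tool shift cm [ 7.05 -0.57  0.65] yang -88.19 tilt [ 0.0259 -0.0166 -0.9995] w 1.000 F [0.3 0.4 0.6] turn -0.39
14 12976 [530.2 132.   20.2] ((523.214111328125, 131.79324340820312), (117.17487335205078, 66.302001953125), 2.177295684814453)
48 1795 [525.6 131.7  52.8] ((524.129150390625, 131.84922790527344), (43.90687561035156, 15.976432800292969), 1.9818443059921265)
```

View pics/w8.png

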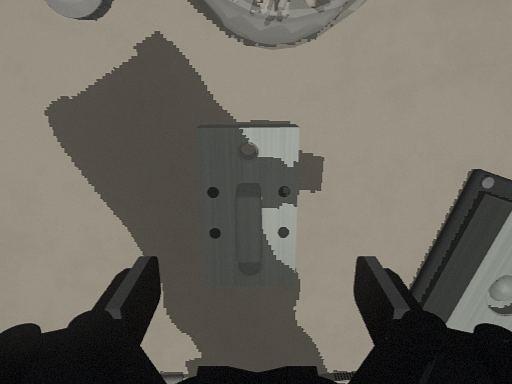

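Emit:
{"name": "send_rows", "arguments": {
  "rows": [
    [2, -0.5, 0.5, -0.4, 1],
    [3.5, -0.1, 0.2, 0, 1]
  ]
}}

```text
t: 15.15
ee_pos: [529.3, 133.9, 45.8]
orientation: [2.786, 1.53, -0.319]
ft_force: [0.1, -0.6, -0.2]
width: 1.0
```

```bash
python3 - <<'E'
from h import *
for i in range(4): get_image('wrist')
s=read_state();go(524.1,131.8,24,92.1)
im,d=get_image('wrist');cv2.imwrite('pics/w9.png',im[:,:,::-1])
E
```

```text
t 15.35 tool shift cm [2.06 0.1  0.42] yang -87.90 tilt [ 0.0342 -0.0144 -0.9993] w 0.999 F [ 0.2 -0.5  0.1] turn -0.00
```

View pics/w9.png

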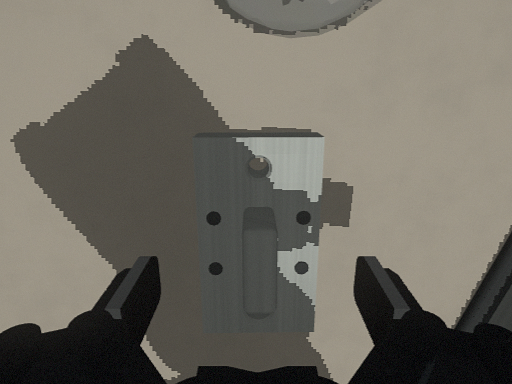

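Emit:
{"name": "send_rows", "arguments": {
  "rows": [
    [1.9, 0.1, 0.4, 0, 1]
  ]
}}

```text
t: 15.52
ee_pos: [527.2, 132.7, 28.8]
orientation: [2.811, 1.528, -0.294]
ft_force: [1.1, 1.3, -0.7]
width: 0.999
```

```bash
python3 - <<'E'
from h import *
for i in range(4): get_image('wrist')
s=read_state();go(524.1,131.8,24,92.1)
E
```

```text
t 15.72 tool shift cm [0.32 0.02 0.14] yang -87.91 tilt [ 0.0364 -0.0137 -0.9992] w 0.999 F [ 0.7 -0.3  1.4] turn -0.01
```

Emit:
{"name": "send_rows", "arguments": {
  "rows": [
    [0.35, 0, 0.15, 0, 1],
    [0, 0, 0, 0, -1]
  ]
}}

```text
t: 15.98
ee_pos: [525.1, 132.4, 25.2]
orientation: [2.781, 1.53, -0.324]
ft_force: [-1.1, 0.7, -1.3]
width: 0.817
```

```bash
python3 - <<'E'
from h import *
for i in range(12): get_image('wrist')
s=read_state();go(524.1,131.8,24,92.1)
print(s['ee_pos'])
im,d=get_image('wrist');cv2.imwrite('pics/w10.png',im[:,:,::-1])
E
```

```text
t 16.57 tool shift cm [0.1  0.05 0.09] yang -87.92 tilt [ 0.0385 -0.0131 -0.9992] w 0.175 F [-1.8 -1.4  4.2] turn -0.02
[524.96530766 132.39657403  25.03144532]
```

View pics/w10.png

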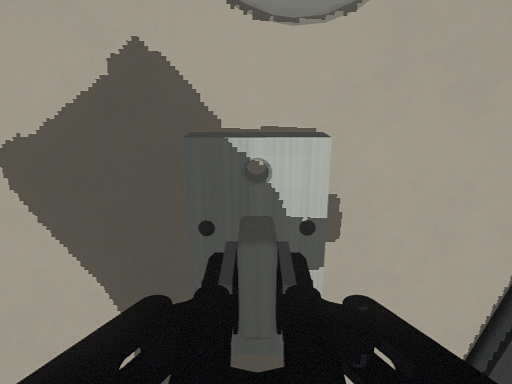

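Emit:
{"name": "send_rows", "arguments": {
  "rows": [
    [-1.5, 0, 0, 0, -1],
    [-4, 0, 0, 0, -1],
    [-3.5, 0, 0, 0, -1],
    [-1, 0, 0, 0, -1]
  ]
}}

```text
t: 17.12
ee_pos: [519.1, 133.2, 127.4]
orientation: [2.704, 1.534, -0.4]
ft_force: [0.7, -0.3, -3.8]
width: 0.18
```

```bash
python3 - <<'E'
from h import *
for i in range(3): get_image('wrist')
s=read_state();go(473.4,-55,120,74.2)
print(s['ee_pos'])
im,d=get_image('scene');cv2.imwrite('pics/s11.png',im[:,:,::-1])
E
```

```text
t 17.27 tool shift cm [ 0.64 18.57  5.18] yang -87.90 tilt [ 0.0309 -0.0154 -0.9994] w 0.175 F [-0.8 -0.1 -4. ] turn 17.90
[518.14736633 132.58082166 124.91038321]
```

View pics/s11.png

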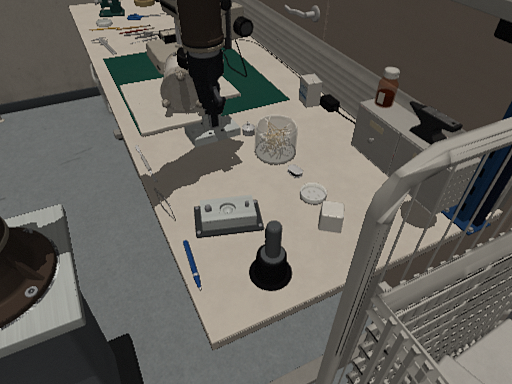

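Emit:
{"name": "send_rows", "arguments": {
  "rows": [
    [0, 2, 0, 8, -1],
    [0, 3.5, 0, 9, -1],
    [0, 4.5, 0, 0, -1],
    [0, 4, 0, 0, -1],
    [0, 3, 0, 0, -1],
    [0, 1, 0, 0, -1]
  ]
}}

```text
t: 18.08
ee_pos: [475.5, -47.4, 116.7]
orientation: [2.55, 1.549, -0.858]
ft_force: [0.9, 0.1, -3.5]
width: 0.175
```

```bash
python3 - <<'E'
from h import *
for i in range(3): get_image('wrist')
s=read_state();go(473.4,-55,100,74.2)
print(s['ee_pos'])
im,d=get_image('wrist');cv2.imwrite('pics/w12.png',im[:,:,::-1]);np.savez('w12.npz',im=im,d=d,ee=s['ee_pos'],o=s['orientation'])
E
```

```text
t 18.23 tool shift cm [1.75 1.04 0.1 ] yang -105.15 tilt [ 0.0162 -0.0153 -0.9998] w 0.178 F [-0.3  0.8 -3.2] turn 0.65
[476.83652761 -44.94519582 117.44820355]
```

View pics/w12.png

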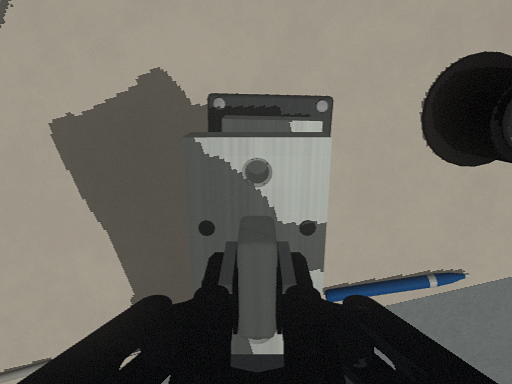

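```bash
python3 - <<'E'
from h import *
im=cv2.imread('pics/w12.png');cv2.imwrite('pics/w12c.png',cv2.resize(im[80:210,170:350],None,fx=4.4,fy=4.4,interpolation=cv2.INTER_CUBIC))
E
```

```text
(no output)
```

View pics/w12c.png

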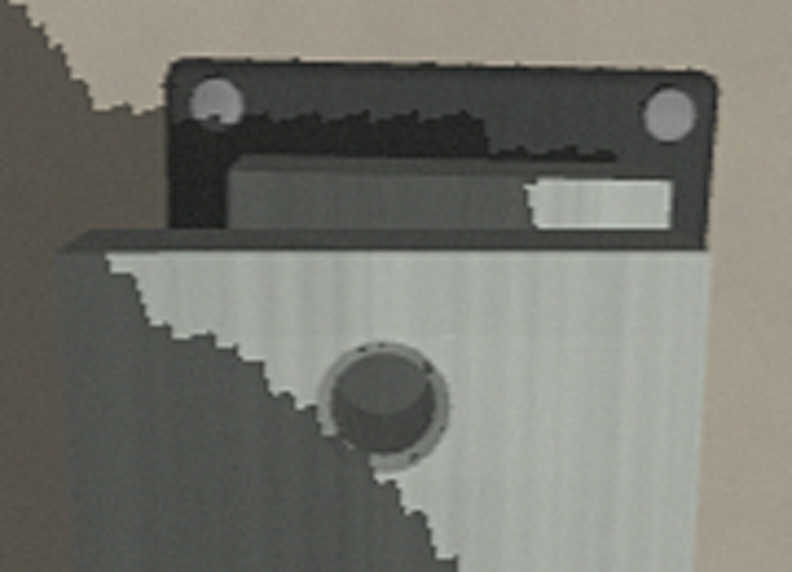

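```bash
cat >> h.py <<'E'
def wray(uv,z,s):
    M=Rn.from_euler("xyz",s["orientation"]).as_matrix();c=camera_model("wrist");H=c["hand_eye"]
    r=M@H[:3,:3]@np.linalg.solve(c["K"],[uv[0],uv[1],1.]);o=M@H[:3,3]+s["ee_pos"]
    return o+r*(z-o[2])/r[2]
E
python3 - <<'E'
from h import *
f=np.load('w12.npz');s=dict(ee_pos=f['ee'],orientation=f['o']);W=wcloud(f['d'],s)
c=lambda x,y:(170+x/4.4,80+y/4.4)
L=wray(c(232,170),36,s);R=wray(c(672,181),36,s)
print("block edge",L,R,np.linalg.norm(L-R)); e=(L-R)/np.linalg.norm(L-R);yaw=np.arctan2(-e[0],e[1]);x=np.array([np.cos(yaw),np.sin(yaw),0]);
ctr=(L+R)/2-58*x;print("base yaw",np.degrees(yaw),"ctr",ctr)
L=wray(c(170,100),8,s);R=wray(c(714,100),8,s);print("plate sides",np.linalg.norm(L-R))
d=f['d'];
for lo,hi,rows in [(33,40,(105,131)),(5,12,(90,131))]:
    q=W[rows[0]:rows[1],205:340].reshape(-1,3);k=q[(q[:,2]>lo)&(q[:,2]<hi)];print(lo,len(k),k[:,2].mean(),cv2.minAreaRect(k[:,:2].astype(np.float32)),k.max(0))
q=W[140:230,180:340].reshape(-1,3);k=q[(q[:,2]>95)&(q[:,2]<125)];
A=np.c_[k[:,:2]-[490,-50],np.ones(len(k))];
for _ in range(5):
    sol=np.linalg.lstsq(A,k[:,2],rcond=None)[0];r=abs(A@sol-k[:,2]);A=A[r<2];k=k[r<2]
print("top plane slope",sol,len(k))
zt=sol[2]+sol[0]*22+sol[1]*-8
h=wray(c(384,406),zt,s);print("hole_small top",h)
L=wray(c(57,251),zt,s);R=wray(c(709,251),zt,s);e=(L-R)/np.linalg.norm(L-R);y2=np.arctan2(-e[0],e[1]);x2=np.array([np.cos(y2),np.sin(y2),0]);print("edge",np.linalg.norm(L-R),"yaw",np.degrees(y2),"ctr",(L+R)/2-58*x2,"from hole",h-42*x2)
E
```

```text
block edge [537.4722665 -39.7052622  36.       ] [ 518.75054881 -102.42986068   36.        ] 65.45897928131727
base yaw -16.61904336447203 ctr [472.53420874 -54.47916305  36.        ]
plate sides 89.55591243600585
33 1146 36.20108484659459 ((525.564697265625, -69.23336791992188), (65.87245178222656, 7.623811721801758), 74.5378646850586) [537.49393847 -37.18516926  38.70448887]
5 3048 8.275884623154782 ((531.055908203125, -70.96636962890625), (91.8955078125, 26.375106811523438), 74.63373565673828) [554.92865304 -23.6587644   11.97493437]
top plane slope [-2.16570685e-02 -3.00595906e-03  1.12689417e+02] 11972
hole_small top [515.80294103 -56.2113607  112.23700871]
edge 65.12135787683901 yaw -15.242662394837959 ctr [475.25212439 -45.10549402 112.23700871] from hole [475.28045899 -45.16923913 112.23700871]
```

```bash
python3 - <<'E'
from h import *
go(474.5,-54.5,82,74.2)
E
```

```text
t 18.27 tool shift cm [3.58 1.04 0.07] yang -105.07 tilt [ 0.017  -0.0149 -0.9997] w 0.179 F [ 0.1  0.2 -4. ] turn 0.73
```

Emit:
{"name": "send_rows", "arguments": {
  "rows": [
    [1.5, 0.9, 0, 0.6, -1],
    [1.3, 0.1, 0.1, 0, -1]
  ]
}}

```text
t: 18.52
ee_pos: [476.2, -50.8, 89.8]
orientation: [2.821, 1.547, -0.589]
ft_force: [-0.3, 0.6, -3.7]
width: 0.178
```

```bash
python3 - <<'E'
from h import *
for i in range(4): get_image('wrist')
s=read_state();go(474.5,-54.5,75,74.2)
print(s['ee_pos'])
im,d=get_image('wrist');cv2.imwrite('pics/w13.png',im[:,:,::-1]);np.savez('w13.npz',im=im,d=d,ee=s['ee_pos'],o=s['orientation'])
cv2.imwrite('pics/w13c.png',cv2.resize(im[80:210,170:350],None,fx=4.4,fy=4.4,interpolation=cv2.INTER_CUBIC)[:,:,::-1])
im,d=get_image('scene');cv2.imwrite('pics/s13.png',cv2.resize(im[130:250,160:300],None,fx=5,fy=5,interpolation=cv2.INTER_CUBIC)[:,:,::-1])
im,d=get_image('top');cv2.imwrite('pics/t13.png',cv2.resize(im[180:300,190:330],None,fx=5,fy=5,interpolation=cv2.INTER_CUBIC)[:,:,::-1])
E
```

```text
t 18.73 tool shift cm [1.52 0.39 0.08] yang -105.40 tilt [ 0.0194 -0.0134 -0.9997] w 0.176 F [-0.1  0.6 -3.7] turn 0.40
[476.02939936 -50.70988941  90.22896447]
```

View pics/w13c.png

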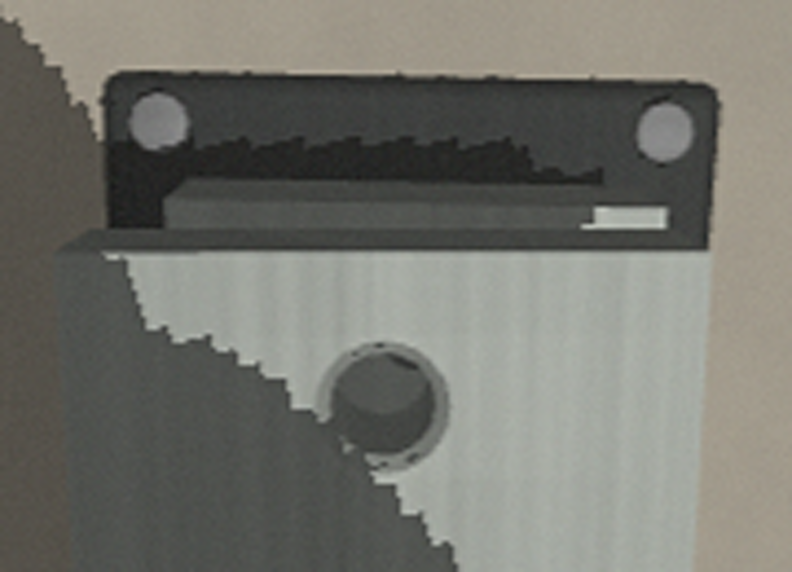

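View pics/s13.png

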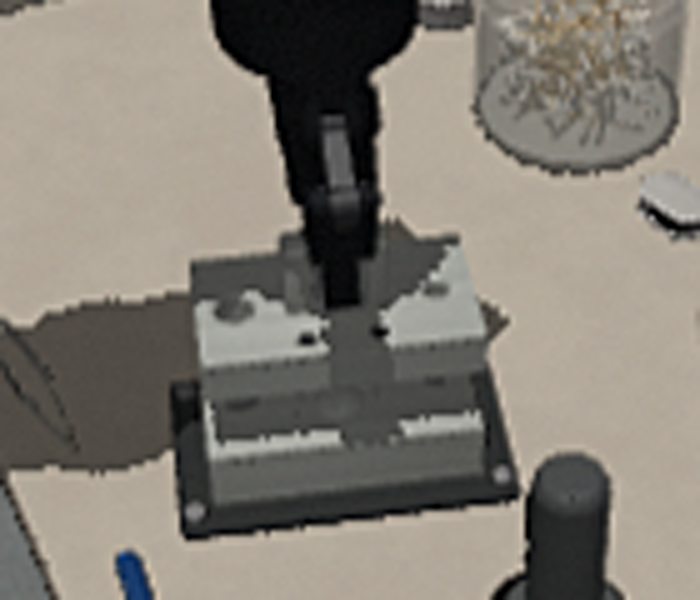

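View pics/t13.png

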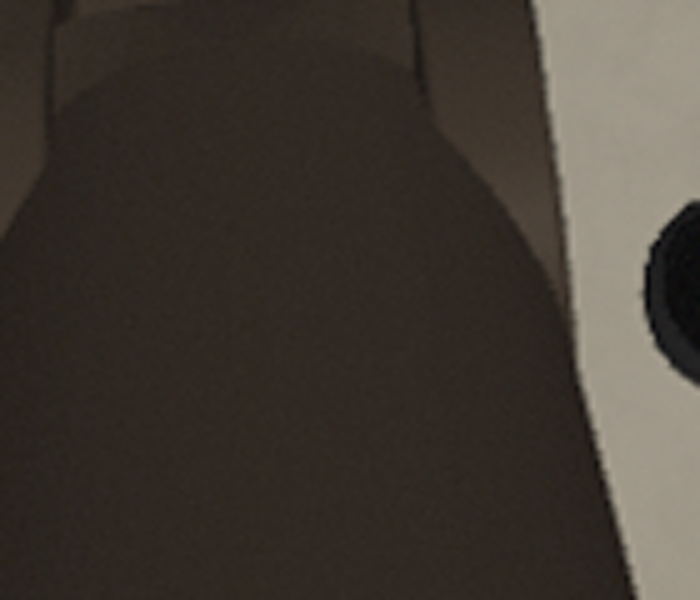

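```bash
cat >> h.py <<'E'
def fit(s,bl,br,pl,pr,hc,zt,off=(170,80),sc=4.4):
    c=lambda p:(off[0]+p[0]/sc,off[1]+p[1]/sc)
    def edge(l,r,z):
        L=wray(c(l),z,s);R=wray(c(r),z,s);e=(L-R)/np.linalg.norm(L-R);y=np.arctan2(-e[0],e[1]);x=np.array([np.cos(y),np.sin(y),0]);return np.linalg.norm(L-R),np.degrees(y),(L+R)/2-58*x,x
    n,y,b,x=edge(bl,br,36);print("base len %.1f yaw %.2f"%(n,y),b.round(1))
    n,y2,p,x2=edge(pl,pr,zt);print("plate len %.1f yaw %.2f"%(n,y2),p.round(1),"hole-based",(wray(c(hc),zt,s)-42*x2).round(1))
def plane(W,lo,hi):
    q=W[140:230,180:340].reshape(-1,3);k=q[(q[:,2]>lo)&(q[:,2]<hi)];A=np.c_[k[:,:2]-[490,-55],np.ones(len(k))]
    for _ in range(6):
        sol=np.linalg.lstsq(A,k[:,2],rcond=None)[0];r=abs(A@sol-k[:,2]);A=A[r<1.5];k=k[r<1.5]
    return sol,len(k)
def load(f):
    f=np.load(f);return dict(ee_pos=f['ee'],orientation=f['o']),f['d']
E
python3 - <<'E'
from h import *
s,d=load('w13.npz');W=wcloud(d,s);p,n=plane(W,70,100);print(p,n)
fit(s,(166,197),(669,207),(57,251),(709,251),(384,406),p[2]+p[0]*22)
for lo,hi,rows in [(33,40,(105,131)),(5,12,(90,131))]:
    q=W[rows[0]:rows[1],185:340].reshape(-1,3);k=q[(q[:,2]>lo)&(q[:,2]<hi)];print(lo,len(k),k[:,2].mean(),cv2.minAreaRect(k[:,:2].astype(np.float32)))
E
```

```text
[-1.93938437e-02  4.47017037e-04  8.55344868e+01] 11525
base len 66.1 yaw -16.59 [472.7 -54.4  36. ]
plate len 65.1 yaw -15.48 [474.5 -50.9  85.1] hole-based [474.5 -50.9  85.1]
33 605 36.056801188008734 ((527.6116333007812, -69.87112426757812), (65.56163787841797, 3.163511276245117), 74.49601745605469)
5 3600 8.262970876952329 ((533.2137451171875, -71.458740234375), (91.6249771118164, 21.824344635009766), 74.62498474121094)
```

Emit:
{"name": "send_rows", "arguments": {
  "rows": [
    [0.9, 0.45, 0.1, 0.6, -1]
  ]
}}

```text
t: 19.0
ee_pos: [475.4, -55.3, 82.3]
orientation: [2.889, 1.544, -0.533]
ft_force: [1.0, -0.2, -3.7]
width: 0.175
```

```bash
python3 - <<'E'
from h import *
for i in range(4): get_image('wrist')
s=read_state();go(474.5,-54.4,61,74)
print(s['ee_pos'])
im,d=get_image('wrist');np.savez('w14.npz',im=im,d=d,ee=s['ee_pos'],o=s['orientation'])
cv2.imwrite('pics/w14c.png',cv2.resize(im[80:210,170:350],None,fx=4.4,fy=4.4,interpolation=cv2.INTER_CUBIC)[:,:,::-1])
im,d=get_image('scene');cv2.imwrite('pics/s14.png',cv2.resize(im[170:250,180:280],None,fx=7,fy=7,interpolation=cv2.INTER_CUBIC)[:,:,::-1])
E
```

```text
t 19.20 tool shift cm [ 2.05 -0.16  0.04] yang -106.09 tilt [ 0.0201 -0.0138 -0.9997] w 0.178 F [-0.4  0.8 -3.2] turn -0.09
[474.07536649 -55.74957538  81.54817224]
```

View pics/w14c.png

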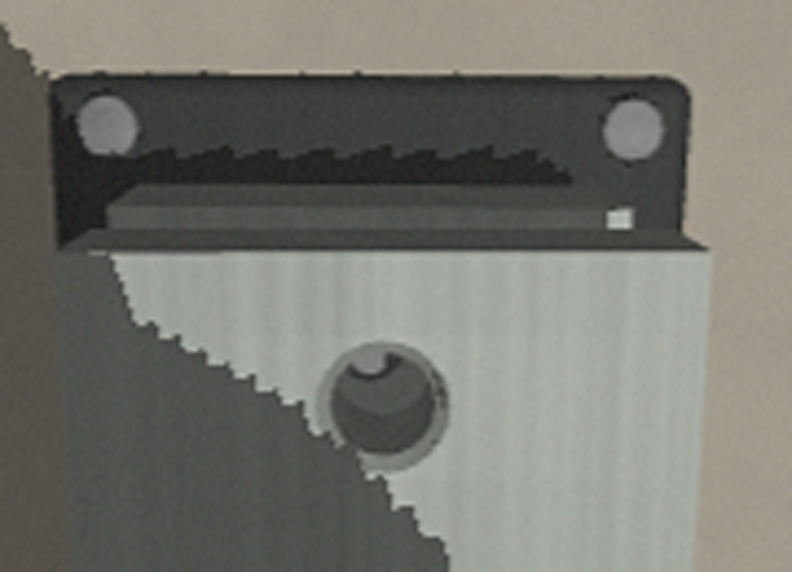

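View pics/s14.png

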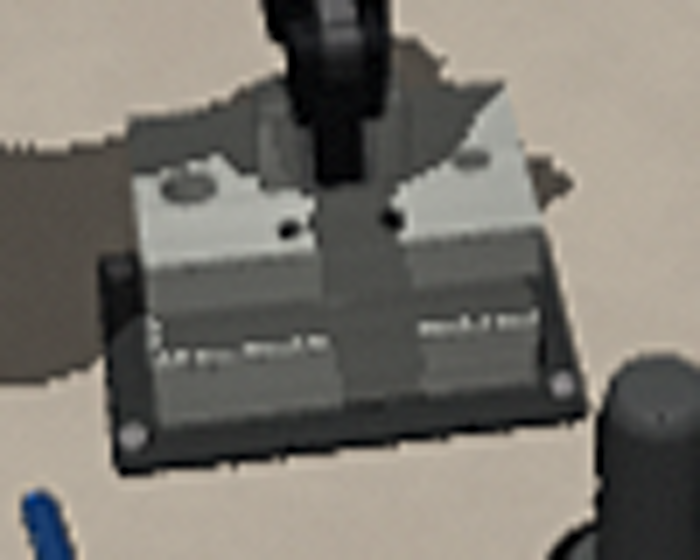

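```bash
python3 - <<'E'
from h import *
s,d=load('w14.npz');W=wcloud(d,s);p,n=plane(W,65,90);print(p,n)
zt=p[2]+p[0]*22
fit(s,(107,205),(633,210),(57,251),(709,251),(384,406),zt)
# dowel tip visible region predicted
yaw=np.radians(-16)
for z in (50,44,36):
    D=np.array([472.6,-54.5,z])+42*np.array([np.cos(yaw),np.sin(yaw),0])
    r=3.0 if z==50 else 4.5
    for a in (0,90,180,270):
        pt=D+r*np.array([np.cos(np.radians(a)+yaw),np.sin(np.radians(a)+yaw),0]);u=wproj(pt,s)[0];print(z,a,((u-[170,80])*4.4).round(0))
for lo,hi,rows in [(33,40,(105,131)),(5,12,(90,131))]:
    q=W[rows[0]:rows[1],175:340].reshape(-1,3);k=q[(q[:,2]>lo)&(q[:,2]<hi)];print(lo,len(k),k[:,2].mean(),cv2.minAreaRect(k[:,:2].astype(np.float32)))
E
```

```text
[-1.84117605e-02  1.88613453e-04  7.68098949e+01] 11602
base len 66.2 yaw -16.68 [472.6 -54.   36. ]
plate len 65.2 yaw -16.16 [472.5 -55.9  76.4] hole-based [472.5 -56.   76.4]
50 0 [369. 330.]
50 90 [344. 355.]
50 180 [369. 379.]
50 270 [394. 355.]
44 0 [369. 309.]
44 90 [333. 345.]
44 180 [369. 380.]
44 270 [405. 344.]
36 0 [369. 297.]
36 90 [334. 332.]
36 180 [369. 366.]
36 270 [404. 332.]
33 523 35.987279226756826 ((527.693359375, -69.97053527832031), (65.62380981445312, 2.2070486545562744), 73.67972564697266)
5 3871 8.295684683991237 ((533.0733642578125, -71.62830352783203), (91.77117156982422, 20.499216079711914), 73.9425048828125)
```

Emit:
{"name": "send_rows", "arguments": {
  "rows": [
    [0.3, -0.15, 0, 0.2, -1]
  ]
}}

```text
t: 19.42
ee_pos: [475.3, -54.2, 79.0]
orientation: [2.859, 1.545, -0.567]
ft_force: [-0.6, 0.3, -3.3]
width: 0.18
```

```bash
python3 - <<'E'
from h import *
for i in range(4): get_image('wrist')
s=read_state();go(474.6,-54.4,61,73.8)
print(s['ee_pos'])
im,d=get_image('wrist');np.savez('w15.npz',im=im,d=d,ee=s['ee_pos'],o=s['orientation'])
cv2.imwrite('pics/w15c.png',cv2.resize(im[80:210,170:350],None,fx=4.4,fy=4.4,interpolation=cv2.INTER_CUBIC)[:,:,::-1])
E
```

```text
t 19.62 tool shift cm [1.77 0.03 0.06] yang -106.26 tilt [ 0.0207 -0.0136 -0.9997] w 0.179 F [ 1.3 -0.2 -3.2] turn -0.06
[474.93151585 -54.02346178  78.7554459 ]
```

View pics/w15c.png

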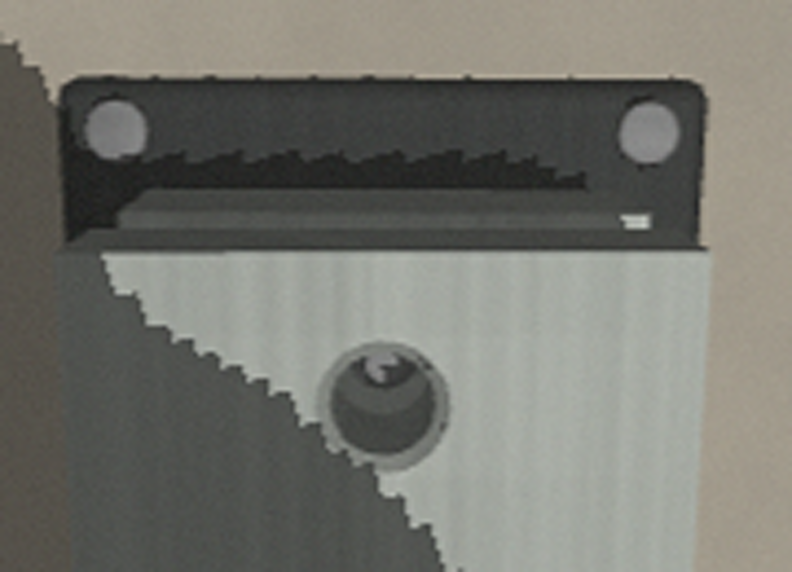

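Emit:
{"name": "send_rows", "arguments": {
  "rows": [
    [0.7, 0, 0.05, 0, -1]
  ]
}}

```text
t: 19.8
ee_pos: [475.1, -54.0, 72.0]
orientation: [2.867, 1.545, -0.558]
ft_force: [0.5, 0.1, -3.6]
width: 0.175
```

```bash
python3 - <<'E'
from h import *
for i in range(4): get_image('wrist')
s=read_state();go(474.6,-54.4,61,73.8)
print(s['ee_pos'])
im,d=get_image('wrist');np.savez('w16.npz',im=im,d=d,ee=s['ee_pos'],o=s['orientation'])
cv2.imwrite('pics/w16c.png',cv2.resize(im[80:210,170:350],None,fx=4.4,fy=4.4,interpolation=cv2.INTER_CUBIC)[:,:,::-1])
E
```

```text
t 20.00 tool shift cm [ 1.05  0.02 -0.01] yang -106.26 tilt [ 0.02   -0.0137 -0.9997] w 0.170 F [ 0.2 -0.4 -3.9] turn -0.06
[474.31473847 -54.05964121  71.50151576]
```

View pics/w16c.png

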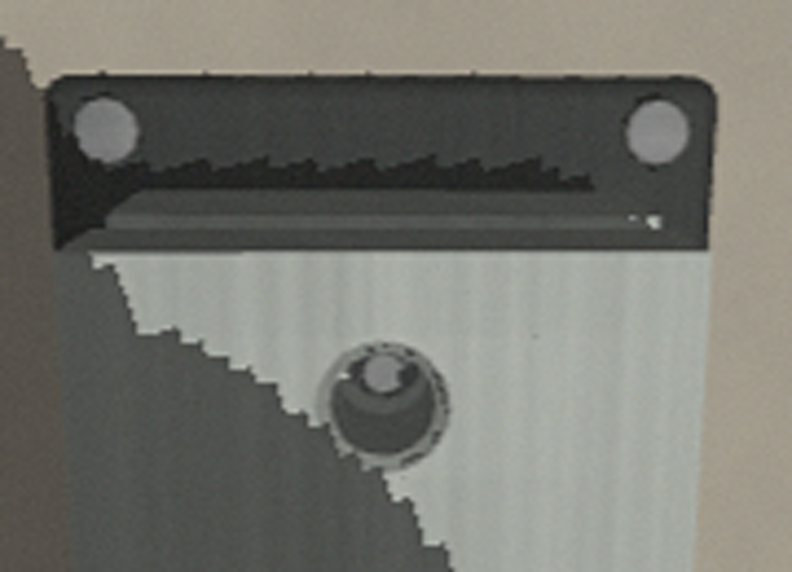

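```bash
python3 - <<'E'
from h import *
s,d=load('w16.npz');W=wcloud(d,s);p,n=plane(W,55,80);print(p,n)
zt=p[2]+p[0]*22
fit(s,(106,213),(658,214),(57,251),(709,251),(384,406),zt)
c=lambda x,y:(170+x/4.4,80+y/4.4)
D=wray(c(382,373),50,s);h=wray(c(384,406),zt,s);hb=h-20*np.array([-p[0],-p[1],1]);print("dowel",D,"hole top",h,"hole underside",hb)
d_=D-hb;yw=np.radians(-16.2);print("dowel-hole: along x %.2f y %.2f"%(d_[0]*np.cos(yw)+d_[1]*np.sin(yw),-d_[0]*np.sin(yw)+d_[1]*np.cos(yw)))
go(474.6,-54.4,61,73.8)
E
```

```text
[-1.85142941e-02  7.14774251e-04  6.67771023e+01] 11591
base len 65.9 yaw -16.42 [472.8 -54.2  36. ]
plate len 65.2 yaw -16.33 [472.7 -54.2  66.4] hole-based [472.8 -54.3  66.4]
dowel [512.83438909 -65.92784996  50.        ] hole top [513.06989584 -66.07474855  66.36978785] hole underside [512.69960996 -66.06045306  46.36978785]
dowel-hole: along x 0.09 y 0.16
t 20.05 tool shift cm [1.07 0.02 0.01] yang -106.26 tilt [ 0.0204 -0.0137 -0.9997] w 0.174 F [ 1.1  0.3 -3.3] turn -0.06
```

Emit:
{"name": "send_rows", "arguments": {
  "rows": [
    [0.6, 0, 0, 0, -1]
  ]
}}

```text
t: 20.18
ee_pos: [475.1, -54.1, 65.8]
orientation: [2.86, 1.545, -0.566]
ft_force: [0.7, 0.3, -3.2]
width: 0.173
```

```bash
python3 - <<'E'
from h import *
for i in range(4): get_image('wrist')
s=read_state();go(474.6,-54.4,61,73.8)
print(s['ee_pos'],s['moment'])
im,d=get_image('wrist');W=wcloud(d,s);print(plane(W,45,75))
E
```

```text
t 20.38 tool shift cm [ 0.45  0.02 -0.01] yang -106.26 tilt [ 0.0199 -0.0136 -0.9997] w 0.175 F [ 0.7  0.4 -3.2] turn -0.06
[474.43391965 -54.12410664  65.45000949] [ 0.03730803  0.04285665 -0.00072499]
(array([-2.08390207e-02,  1.41706699e-03,  6.07558530e+01]), 11453)
```

Emit:
{"name": "send_rows", "arguments": {
  "rows": [
    [0.3, 0, 0, 0, -1]
  ]
}}

```text
t: 20.55
ee_pos: [474.9, -54.1, 62.7]
orientation: [2.846, 1.546, -0.579]
ft_force: [0.1, 0.3, -3.5]
width: 0.175
```

```bash
python3 - <<'E'
from h import *
for i in range(4): get_image('wrist')
s=read_state();go(474.6,-54.4,61,73.8)
print(s['ee_pos'],s['moment'])
im,d=get_image('wrist');W=wcloud(d,s);print(plane(W,45,75))
E
```

```text
t 20.75 tool shift cm [ 0.15  0.02 -0.  ] yang -106.26 tilt [ 0.0201 -0.0136 -0.9997] w 0.178 F [ 0.   0.6 -3.4] turn -0.06
[474.60668726 -54.14519426  62.53394389] [-0.02737378  0.03012729 -0.01687789]
(array([-2.27777556e-02,  1.61851492e-03,  5.78958590e+01]), 11227)
```

Emit:
{"name": "send_rows", "arguments": {
  "rows": [
    [0.2, 0, 0, 0, -1]
  ]
}}

```text
t: 20.92
ee_pos: [474.6, -54.2, 60.8]
orientation: [2.827, 1.546, -0.598]
ft_force: [-6.5, 0.9, 13.5]
width: 0.174
```

```bash
python3 - <<'E'
from h import *
for i in range(4): get_image('wrist')
s=read_state();go(474.6,-54.4,61,73.8)
print(s['ee_pos'],s['moment'])
im,d=get_image('wrist');W=wcloud(d,s);print(plane(W,45,75))
E
```

```text
t 21.12 tool shift cm [0.   0.03 0.01] yang -106.25 tilt [ 0.0207 -0.0138 -0.9997] w 0.180 F [-3.4 -0.2  5.7] turn -0.05
[474.78241628 -54.14771024  61.03607859] [0.10912653 0.31201735 0.05300582]
(array([-1.40314643e-02,  1.88859811e-03,  5.66363546e+01]), 11055)
```

Emit:
{"name": "send_rows", "arguments": {
  "rows": [
    [0.12, 0, 0, 0, -1]
  ]
}}

```text
t: 21.3
ee_pos: [474.6, -54.2, 60.7]
orientation: [2.828, 1.546, -0.597]
ft_force: [-10.0, 0.5, 24.6]
width: 0.178
```

```bash
python3 - <<'E'
from h import *
for i in range(4): get_image('wrist')
s=read_state();go(474.6,-54.4,61,73.8)
print(s['ee_pos'],s['moment'])
im,d=get_image('wrist');W=wcloud(d,s);print(plane(W,45,75))
E
```

```text
t 21.50 tool shift cm [-0.02  0.02 -0.01] yang -106.25 tilt [ 0.0211 -0.0142 -0.9997] w 0.170 F [-7.7  0.  14.4] turn -0.05
[474.61802252 -54.14722337  60.77574555] [ 0.11597974  0.83458099 -0.03982929]
(array([-1.05317829e-02,  1.01284596e-03,  5.65059504e+01]), 11016)
```

```bash
python3 - <<'E'
from h import *
s=read_state();im,d=get_image('wrist');W=wcloud(d,s)
cv2.imwrite('pics/w17.png',im[:,:,::-1])
def pl(q,c=(490,-55)):
    A=np.c_[q[:,:2]-c,np.ones(len(q))];k=q
    for _ in range(6):
        sol=np.linalg.lstsq(A,k[:,2],rcond=None)[0];r=abs(A@sol-k[:,2]);A=A[r<1.5];k=k[r<1.5]
    return sol.round(4),len(k)
q=W[d>0];print("table",pl(q[(abs(q[:,2])<8)&(np.hypot(q[:,0]-490,q[:,1]+55)<250)]))
print("baseplate",pl(q[(abs(q[:,2]-8)<2.5)&(np.hypot(q[:,0]-472,q[:,1]+55)<86)]))
print("top",pl(q[(abs(q[:,2]-56)<5)&(np.hypot(q[:,0]-472,q[:,1]+55)<70)]))
im,d=get_image('scene');cv2.imwrite('pics/s17.png',cv2.resize(im[165:245,180:280],None,fx=7,fy=7,interpolation=cv2.INTER_CUBIC)[:,:,::-1])
W=cloud('scene',d);q=W[d>0]
print("scene top",pl(q[(abs(q[:,2]-56)<5)&(np.hypot(q[:,0]-472,q[:,1]+55)<70)]))
print("scene table",pl(q[(abs(q[:,2])<8)&(np.hypot(q[:,0]-490,q[:,1]+55)<250)]))
E
```

```text
table (array([ 0.0006, -0.001 ,  0.2472]), 120734)
baseplate (array([ 7.1000e-03, -2.4000e-03,  7.7493e+00]), 4672)
top (array([-7.00000e-04, -1.60000e-03,  5.62201e+01]), 16149)
scene top (array([1.80000e-03, 6.50000e-03, 5.71563e+01]), 703)
scene table (array([8.0000e-04, 1.2000e-03, 1.3569e+00]), 14945)
```

View pics/s17.png

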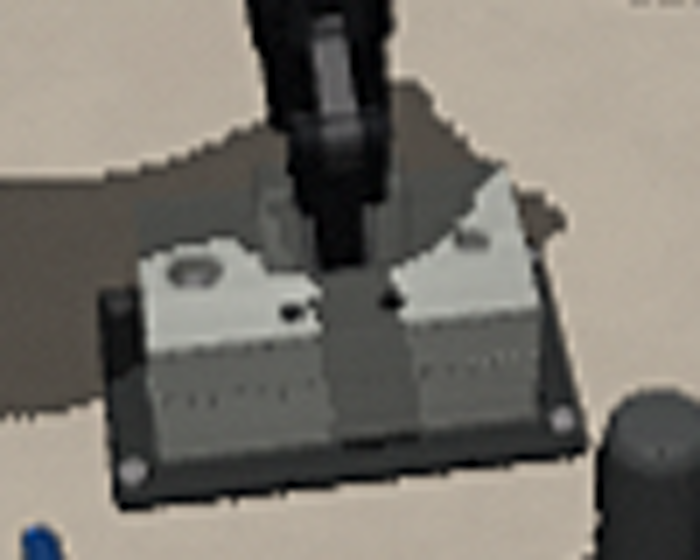

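```bash
python3 - <<'E'
from h import *
for k in range(4):
    for i in range(5): get_image('wrist')
    s=read_state();print(round(s['t'],2),s['ft_force'].round(1),s['ee_pos'].round(2),s['width'].round(3))
im,d=get_image('scene');cv2.imwrite('pics/s18.png',im[:,:,::-1]);W=cloud('scene',d)
q=W[(d>0)&(np.hypot(W[...,0]-490,W[...,1]+222)<25)&(W[...,2]>125)];print("therm top",len(q),q.mean(0).round(1),cv2.minEnclosingCircle(q[:,:2].astype(np.float32)))
for l in ["white_block","loupe"]: print(l,[(round(r["score"],2),r["uv"]) for r in look_for("scene",l)])
# tool-relative seat check: hole via wrist
s=read_state();M=Rn.from_euler("xyz",s["orientation"]).as_matrix();gp=s["ee_pos"]-18.7*M[:,0];print("grasp pt",gp)
E
```

```text
Traceback (most recent call last):
AttributeError: 'float' object has no attribute 'round'
```

View pics/w17.png

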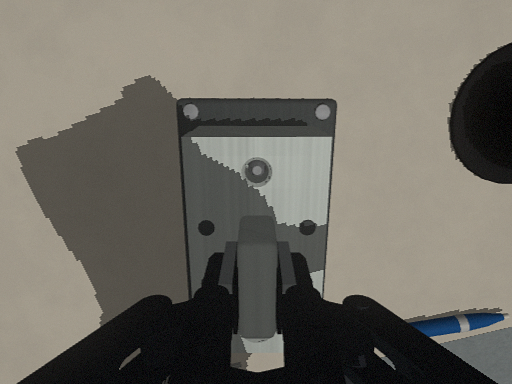

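The wrist view shows the small dowel centred in its hole at (257,171), and the plate sits square over the base.

```bash
python3 - <<'E'
from h import *
for k in range(4):
    for i in range(4): get_image('wrist')
    s=read_state();print(round(s['t'],2),s['ft_force'].round(1),s['ee_pos'].round(2),round(s['width'],3))
im,d=get_image('scene');cv2.imwrite('pics/s18.png',im[:,:,::-1]);W=cloud('scene',d)
q=W[(d>0)&(np.hypot(W[...,0]-490,W[...,1]+222)<25)&(W[...,2]>125)];print("therm top",len(q),q.mean(0).round(1),cv2.minEnclosingCircle(q[:,:2].astype(np.float32)))
for l in ["white_block","loupe"]: print(l,[(round(r["score"],2),r["uv"]) for r in look_for("scene",l)])
s=read_state();M=Rn.from_euler("xyz",s["orientation"]).as_matrix();gp=s["ee_pos"]-18.7*M[:,0];print("grasp pt",gp)
E
```

```text
22.1 [-8.   0.8 14.7] [474.63 -54.17  60.75] 0.178
22.3 [-7.8  0.9 14. ] [474.62 -54.15  60.73] 0.177
22.5 [-8.1  0.7 13.9] [474.61 -54.18  60.73] 0.176
22.7 [-8.3  0.7 14.8] [474.61 -54.17  60.73] 0.177
therm top 209 [ 487.8 -227.2  136.4] ((489.4618835449219, -224.0782928466797), 13.572931289672852)
white_block [(0.84, [330.8, 216.7]), (0.45, [227.8, 227.3])]
loupe [(0.73, [296.2, 170.5])]
grasp pt [474.21815003 -53.92957608  79.45963923]
```

View pics/s18.png

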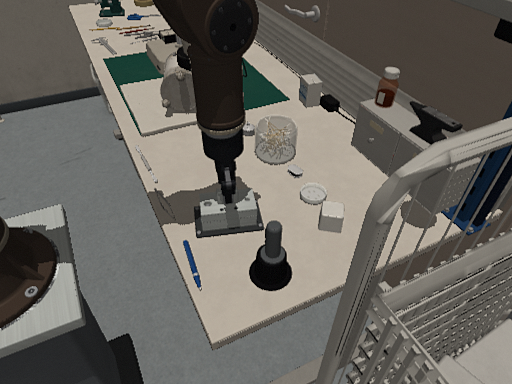

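```bash
python3 -c "
from cell import *
print(sign_off()); s=read_state(); print(s['t'],s['ft_force'])"
```

```text
the job is handed in; nothing more can be done
None
the job is handed in; nothing more can be done
```

I handed the job in at about 22.8 s of the 67 s allowed. Sign-off gave no verdict, so everything below comes from my own checks.

- **Thermometer aim:** I held it over the cavity with the measured nose about 115 mm above the bench, roughly 8 cm above the mouth. It was within a few millimetres sideways, tilted about 0.01 rad, and held still for about 2 s.
- **Thermometer return:** I set it back in its stand and let go. The last picture shows it upright, with its top about 2 mm from where it started.
- **Upper half:** I carried it by its bar onto the dowels, and it lies flush. Its top face measured 56.0 mm above the bench, as expected when seated, and level to within a few mrad. In the wrist picture the small dowel sits centred in its hole. The big dowel was hidden by the gripper and checked only by fit.
- **Final push:** The gripper is still closed on the bar, with the grasp point about 7 mm from the bar's centre. The halves are pressed with about 18 N, which is 14–15 N read at the wrist plus 3.5 N of plate weight. This was steady over the last second.

**Deviations:**
- The push is slightly above the 15 N asked for, but inside 8–40 N.
- About 8 N of sideways load along x remains, taken by the dowels.
- The tool drifted to about 0.025 rad of tilt over the run. The plate still seated flat.
- The last scene picture still shows the white block and loupe in place (found within about 3 pixels of where they began).

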